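# Unplug a pressing die and load its square blank

## Task

Load the pressing die: take the dust plug out of its square pocket and hang the plug by its eye on the peg of the little stand, then put the metal blank that matches the pocket into it, lying flat and fully home. Do not drop or throw the plug or the blank, and leave the other two blanks and everything else on the bench where they are.

Things in the scene. Friction and masses are not known exactly. Their poses are not given: they have to be found in the camera images.
- die: dark steel die block fixed to the bench, 100 x 90 x 18 mm (x, y, z), origin at the centre of its underside, z up; the square pocket is in the middle of its top, its sides along the block's x and y
- pocket (a point): centre of the pocket's floor, 12 mm above the bench; the pocket is 42.5 x 42.5 mm and 6 mm deep with a 1.5 mm chamfer round its mouth; axes as the die block's
- plug: loose white plastic dust plug, 60 g nominal, standing in the pocket at the start, square with it; origin at the centre of its underside, z up: a square foot 39 x 39 x 12 mm, on it an upright flat stem 8 mm thick (x) and 36 mm wide (y), which ends in a round eye; 86 mm tall. Grasp the stem from above by its 36 mm width (fingers closing along its y) about 42 mm above the underside
- eye (a point): centre of the plug's eye, 68 mm above the plug's underside; a ring of 36 mm outside and 22 mm inside diameter, 8 mm thick, whose hole runs along the plug's x
- stand: peg stand fixed to the bench: base plate 80 x 90 x 8 mm, a round steel post 16 mm thick and 115 mm tall in its middle; origin at the centre of its underside, z up; the peg points along the stand's -x, roughly towards the robot
- peg (a point): root of the peg: on the peg's axis where it leaves the post, 100 mm above the bench; axes as the stand's. The peg is a level round bar of 8 mm diameter that runs 68 mm along -x from here and ends in a ball of 12 mm diameter (its top 8 mm above the peg's axis)
- blank_square: loose steel blank, square, 40 x 40 mm, 14 mm thick: the one that matches the pocket (when home its top stands 8 mm above the block); origin at the centre of its underside, sides along its x and y
- blank_small: loose steel blank, square but too small, 28 x 28 mm, 14 mm thick; to be left alone; origin at the centre of its underside
- blank_round: loose steel blank, round, 40 mm diameter, 14 mm thick; to be left alone; origin at the centre of its underside
- bottle_purple: tall slim pale purple bottle with a red cap, 50 x 201 mm; leave alone; origin under its centre
- sample_0: small labelled white screw-cap bottle, 41 x 74 mm; leave alone; origin under its centre
- sample_1: small labelled white screw-cap bottle, 41 x 74 mm; leave alone; origin under its centre
- beaker_50: small glass beaker, 50 x 60 mm; leave alone; origin under its centre
- bottle_amber: amber bottle with a black cap, 81 x 186 mm; leave alone; origin under its centre
- bottle_blue1: white bottle with a blue cap, 71 x 151 mm; leave alone; origin under its centre
- tweezers: steel tweezers, 131 x 15 x 9 mm, lying flat; leave alone; origin under their centre, long along their y
- petri_dish: small dish of soil, 57 x 12 mm; leave alone; origin under its centre
Mind the look-alikes: they are no part of the job. Leave any red look-alike of the blank_square alone. What is shaped like the plug but brown is not meant.

How it is judged:
By the outcome, as a careful person would: the job done as asked, in the order asked, and still so for the second after the job is handed in, with the robot touching nothing.
It also fails if it takes over 58 s, if anything falls off the work surface, if the arm or the gripper's body presses on something with over 40 N, if the wrist force passes 120 N, or if a joint passes its speed limit or range.

## Robot

A 6-joint arm with a two-finger parallel gripper is mounted at the origin on a cart in front of the work surface, level with it; the furniture and walls round the work are solid. World frame = base frame: x ahead of the robot, y to its left, z up, the work surface at z = 0. Lengths are in m, angles in rad, forces in N, time in s.
With the tool pointing down it reaches from about 0.35 to 0.975 m from the base axis. Payload 4.9 kg.
Tool frame: the origin (TCP) lies at the very end of the fingers, on their centre line; the grasp point (between the pads) lies 19 mm behind it; z points along the fingers, x is the direction in which the jaws open and shut, and the axes are right-handed (so a half turn about z gives the same grasp; the last joint's range is limited). The gripper opens to 85 mm and grips with 20 to 120 N. Pads are 22 mm wide; open, the fingers measure 114 mm over their backs; the gripper's body (76 mm by 85 mm) begins 54 mm behind the grasp point. The pads swing forward as they close: fully open they stand 13 mm farther back than shut.
Start: joints at [1.19, 0.053, 1.613, -0, 1.476, -0.119], TCP at [0.162, 0.604, 0.202] pointing down, gripper open.
Joint ranges: [-3.01, 3.01], [-1.01, 2.22], [0.06, 2.58], [-1.02, 4.17], [0.09, 2.62], [-3.14, 3.14]. Speed limits (rad/s): [2.57, 2.57, 3.14, 3.14, 3.14, 3.14].

## Interface

Orientations are given as a rotation vector (axis times angle).
In Python, from station import ctrl, get_image, calibration, job gives the robot as it stands.
- The arm moves only by the tool jog_arm, never from a script. Its argument "deltas" is a list of rows, each a list of 3 entries, a list of its own where there are three numbers: the turn, a rotation vector about the tool's x, y, z in degrees, then the shift along the tool's x, y, z in m, then the finger opening in m, from 0 to 0.0854. In form: [[[ax, ay, az], [tx, ty, tz], gripper], ...]. A call has 1 to 12 rows; each row is the pose to reach, as a shift and turn from the pose commanded when the call began, along the tool's axes at that moment; what a row does not reach only later rows make up. A row lasts 1/12 s, in which the tool goes at most 41.7 mm and 7.16 degrees, less where a joint would pass 70% of its speed; a pose out of reach is approached as far as the arm can. A call with a gripper value outside its range is refused whole. The fingers move at their own pace and stop on an object; "squeeze" is the grip in N (left out, the last holds). Time passes only in rows, so rows that repeat a pose let the fingers close. It gives the time, the measured TCP pose, the force and the opening at its end, in the units of the state.
- ctrl.get_obs(): the state, without advancing time (a new reading comes with each control period).
- get_image(name): name is "side" or "top" or "wrist"; returns the picture (400x640x3 uint8, red, green, blue); there is no depth.
- calibration(name): a dict with "mtx" (3x3 intrinsics, pixels), "origin" and "rotation" of the camera in the world; the wrist camera has in their place "tool_from_camera" (4x4, takes a point from camera to tool coordinates, whose origin is the TCP and whose axes are the tool frame's). Camera axes: x right, y up, looking along -z (the intrinsics and any distortion apply to the point x, -y, -z); pixel columns grow to the right and rows downward; lengths in m; the calibration is good to about 2 mm. A picture is of the moment at which its call begins: read the wrist's pose just before it. calibration takes no time and is no camera call.
- job.finish_job(): hands the job in, once; it reports no verdict.
The state is a dict: "t": time; "q": joint angles; "dq": joint speeds; "effort": joint torques, N m; "tool_pos": TCP position; "tool_rot": TCP orientation; "contact_force": force on the tool from outside, world axes, zero at the start; "wrist_torque": the same for the moment, N m; "opening": finger opening in m.
Only numpy, scipy, OpenCV 4.12 (cv2) and the standard library are available. Lean on these libraries where they do the work, as an engineer would, in place of code of your own. Each camera call takes 0.05 s, during which the arm holds its last target.

## Working session

There is one attempt and no reset: what is moved stays moved. The work goes in short steps, Python scripts to look and compute and a tool call to move; the robot and the scene stay as the last step left them, time stands still between calls to the robot, and variables do not carry over. Pictures are saved under pics/ and viewed, and the job is handed in when it is done.

Besides the shell and the picture viewer there is one more tool, called after "Request:" as name(argument=value, ...), one argument or row to a line, values as JSON. jog_arm: Moves the arm, as the interface text tells. Its arguments: {"type":"object","properties":{"deltas":{"type":"array","items":{"type":"array"}},"squeeze":{"type":"number"}},"required":["deltas"]}

```bash
ls; mkdir -p pics; python3 - <<'E'
from station import ctrl,get_image,calibration,job
import cv2,numpy as np
np.set_printoptions(precision=4,suppress=True)
o=ctrl.get_obs();print(o)
for n in ['side','top','wrist']:
    im=get_image(n);cv2.imwrite(f'pics/{n}0.png',im[:,:,::-1]);print(n,calibration(n))
E
```

```text
pics
{'t': 0.0, 'q': array([ 1.19  ,  0.0534,  1.6143,  0.    ,  1.476 , -0.119 ]), 'dq': array([ 0.001 ,  0.0006,  0.0019, -0.0001, -0.0012, -0.0008]), 'effort': array([  0.0013, -39.3707, -37.0165,  -0.0001,   0.007 ,  -0.    ]), 'tool_pos': array([0.1615, 0.6031, 0.2011]), 'tool_rot': array([ 2.4915,  1.9119, -0.0028]), 'contact_force': array([-0.1853,  0.0901, -0.3907]), 'wrist_torque': array([ 0.0005, -0.0235,  0.0133]), 'opening': 0.08528225778620377}
side {'mtx': array([[428.8801,   0.    , 316.9836],
       [  0.    , 428.8801, 201.6728],
       [  0.    ,   0.    ,   1.    ]]), 'origin': array([0.5901, 0.7389, 0.6569]), 'rotation': array([0.054 , 1.4034, 2.7469])}
top {'mtx': array([[362.9748,   0.    , 321.1209],
       [  0.    , 362.9748, 199.8833],
       [  0.    ,   0.    ,   1.    ]]), 'origin': array([ 0.3863, -0.0567,  0.9306]), 'rotation': array([ 0.1223, -0.1402, -1.5711])}
wrist {'mtx': array([[351.438 ,   0.    , 316.4256],
       [  0.    , 351.438 , 198.8168],
       [  0.    ,   0.    ,   1.    ]]), 'tool_from_camera': array([[ 1.    , -0.0018,  0.0004, -0.0017],
       [-0.0017, -0.9658, -0.2592, -0.0645],
       [ 0.0009,  0.2592, -0.9658, -0.1711],
       [ 0.    ,  0.    ,  0.    ,  1.    ]])}
```

View pics/side0.png

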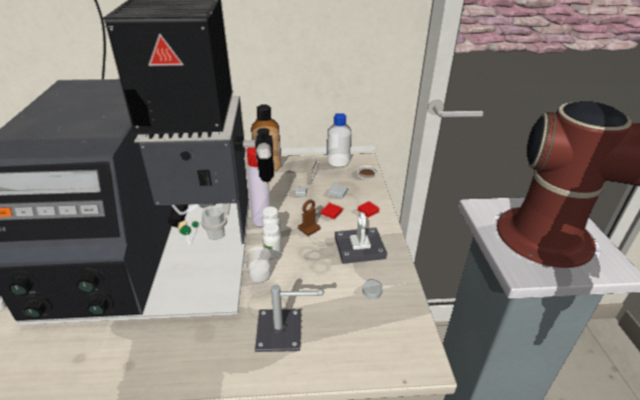

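View pics/top0.png

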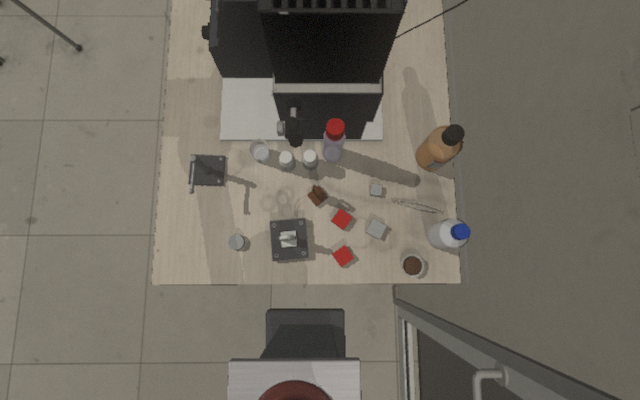

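View pics/wrist0.png

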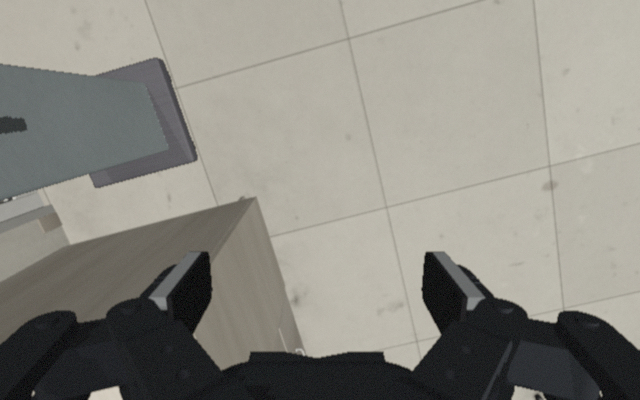

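```bash
cat > h.py <<'E'
from station import ctrl,get_image,calibration,job
import cv2,numpy as np
from scipy.spatial.transform import Rotation as Ro
np.set_printoptions(precision=4,suppress=True)
def cam(n,o=None):
    c=calibration(n)
    if n=='wrist':
        T=np.array(c['tool_from_camera']);R0=Ro.from_rotvec(o['tool_rot']).as_matrix()
        return c['mtx'],R0@T[:3,:3],R0@T[:3,3]+o['tool_pos']
    return c['mtx'],Ro.from_rotvec(c['rotation']).as_matrix(),c['origin']
def px2w(C,u,v,z):
    K,R,t=C
    d=R@np.array([(u-K[0,2])/K[0,0],-(v-K[1,2])/K[1,1],-1]);return t+d*(z-t[2])/d[2]
def w2px(C,p):
    K,R,t=C
    c=R.T@(np.asarray(p)-t);return np.array([K[0,2]+K[0,0]*c[0]/-c[2],K[1,2]-K[1,1]*c[1]/-c[2]])
def ray(C,u,v):
    K,R,t=C
    return t,R@np.array([(u-K[0,2])/K[0,0],-(v-K[1,2])/K[1,1],-1])
def crop(src,x,y,w,h,k,out):
    im=cv2.imread(src)[y:y+h,x:x+w];cv2.imwrite(out,cv2.resize(im,None,fx=k,fy=k,interpolation=cv2.INTER_CUBIC))
E
python3 - <<'E'
from h import *
crop('pics/top0.png',170,130,130,150,4,'pics/t1.png')
crop('pics/top0.png',260,170,140,110,5,'pics/t2.png')
crop('pics/side0.png',240,170,150,120,5,'pics/s1.png')
C=cam('top');S=cam('side')
for n,u,v,z in [('die',289,240,.018),('stand',209,170,.008),('sq?',376,229,.014),('small?',376,188,.014),('round',238,242,.014),('red1',342,219,.014),('red2',343,256,.014),('brown',318,195,.03)]:
    print(n,px2w(C,u,v,z))
E
```

```text
die [0.4387 0.0134 0.018 ]
stand [0.6218 0.2241 0.008 ]
sq? [ 0.4657 -0.2061  0.014 ]
small? [ 0.5715 -0.2093  0.014 ]
round [0.4346 0.1413 0.014 ]
red1 [ 0.4915 -0.1203  0.014 ]
red2 [ 0.3986 -0.1214  0.014 ]
brown [ 0.5507 -0.0595  0.03  ]
```

View pics/t1.png

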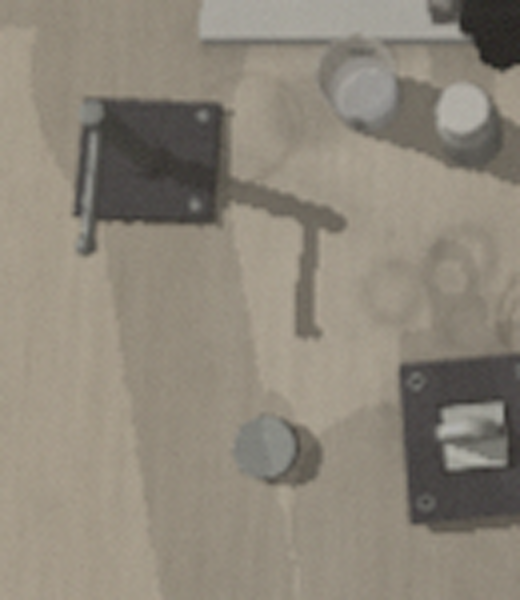

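View pics/t2.png

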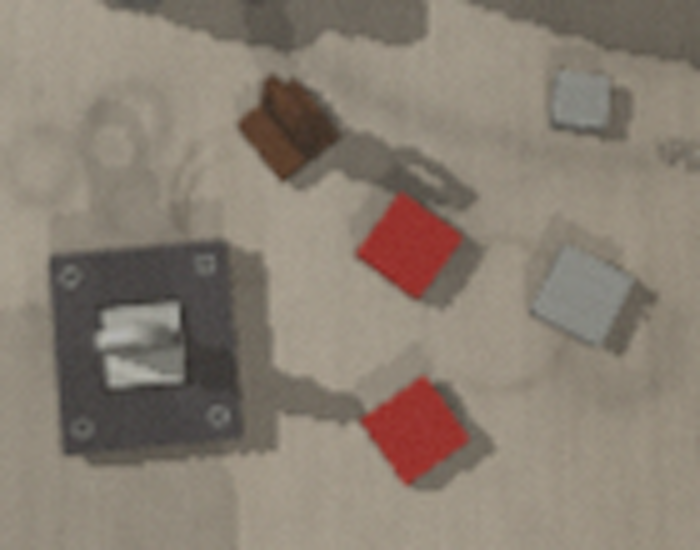

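View pics/s1.png

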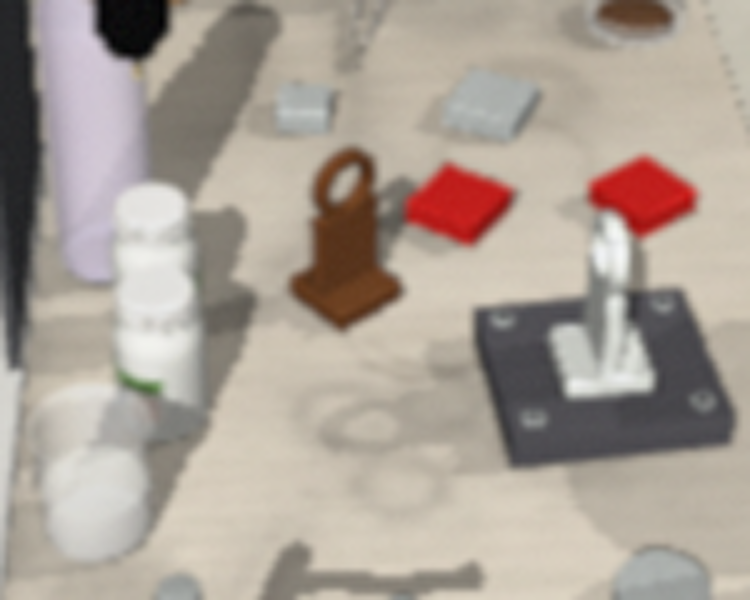

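```bash
python3 - <<'E'
from h import *
C=cam('top');S=cam('side')
def quad(name,pts,k,x0,y0,z):
    P=np.array([px2w(C,u/k+x0-.5+.5/k,v/k+y0-.5+.5/k,z)[:2] for u,v in pts]);c=P.mean(0)
    e=[P[(i+1)%4]-P[i] for i in range(4)]
    print(name,c,'L',[round(np.linalg.norm(a),4) for a in e],'ang',[round(np.degrees(np.arctan2(a[1],a[0])),1) for a in e])
quad('die',[(52,257),(226,240),(242,436),(65,455)],5,260,170,.018)
quad('sq',[(574,243),(635,275),(598,346),(532,310)],5,260,170,.014)
quad('small',[(556,68),(609,72),(607,131),(551,124)],5,260,170,.014)
quad('foot',[(100,309),(178,302),(184,384),(108,388)],5,260,170,.024)
quad('stand',[(83,99),(222,103),(217,221),(75,215)],4,170,130,.008)
f=lambda u,v,z:px2w(C,u/4+170-.375,v/4+130-.375,z)
print('post top',f(92,105,.115),'ball',f(86,246,.102))
print('tool',Ro.from_rotvec(ctrl.get_obs()['tool_rot']).as_matrix())
for p in [(.4387,.0134,.018),(.39,.06,.018),(.62,.224,.008),(.62,.224,.115)]: print(p,w2px(C,p),w2px(S,p))
crop('pics/side0.png',250,275,80,80,7,'pics/s2.png')
crop('pics/wrist0.png',140,230,360,130,2.2,'pics/w0c.png')
E
```

```text
die [0.4417 0.0138] L [np.float64(0.0881), np.float64(0.0983), np.float64(0.0881), np.float64(0.0989)] ang [np.float64(-84.6), np.float64(-175.2), np.float64(95.8), np.float64(4.8)]
sq [ 0.4675 -0.2075] L [np.float64(0.0347), np.float64(0.041), np.float64(0.0376), np.float64(0.0406)] ang [np.float64(-118.3), np.float64(150.9), np.float64(60.9), np.float64(-33.3)]
small [ 0.568  -0.2085] L [np.float64(0.0275), np.float64(0.0311), np.float64(0.029), np.float64(0.0296)] ang [np.float64(-94.6), np.float64(176.2), np.float64(82.6), np.float64(-6.6)]
foot [0.4416 0.0152] L [np.float64(0.039), np.float64(0.0408), np.float64(0.0376), np.float64(0.0394)] ang [np.float64(-85.1), np.float64(-175.4), np.float64(92.7), np.float64(6.6)]
stand [0.6235 0.2295] L [np.float64(0.091), np.float64(0.0791), np.float64(0.0918), np.float64(0.0777)] ang [np.float64(-91.8), np.float64(179.9), np.float64(87.4), np.float64(-0.7)]
post top [0.6283 0.2309 0.115 ] ball [0.5476 0.2344 0.102 ]
tool [[ 0.2588  0.9659 -0.0006]
 [ 0.9659 -0.2588 -0.0015]
 [-0.0016 -0.0002 -1.    ]]
(0.4387, 0.0134, 0.018) [288.9945 240.0175] [361.0236 240.7209]
(0.39, 0.06, 0.018) [269.9767 259.8515] [386.3842 253.9203]
(0.62, 0.224, 0.008) [209.008  170.6839] [280.5711 323.5108]
(0.62, 0.224, 0.115) [195.43   159.3241] [277.7961 283.1428]
```

View pics/s2.png

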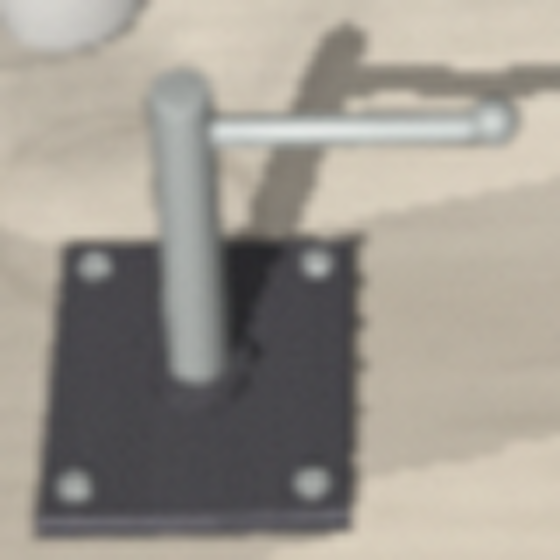

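View pics/w0c.png

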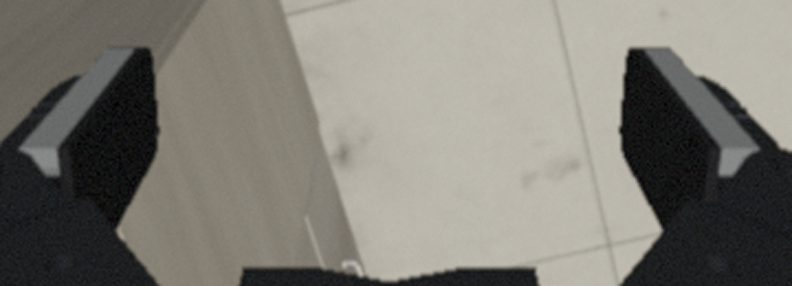

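Request:
jog_arm(
  deltas=[
    [[0,0,-2],[-0.02,0.017,0],0.085],
    [[0,0,-4],[-0.05,0.043,0],0.085],
    [[0,0,-6],[-0.08,0.068,0],0.085],
    [[0,0,-8],[-0.11,0.094,0],0.085],
    [[0,0,-10],[-0.14,0.119,0],0.085],
    [[0,0,-12],[-0.17,0.145,0],0.085],
    [[0,0,-14],[-0.2,0.17,0],0.085],
    [[0,0,-16],[-0.23,0.196,0],0.085],
    [[0,0,-18],[-0.26,0.221,0],0.085],
    [[0,0,-20],[-0.29,0.247,0],0.085],
    [[0,0,-20],[-0.32,0.273,0],0.085],
    [[0,0,-20],[-0.35,0.298,0],0.085],
  ],
)

```text
t: 1.15
tool_pos: [0.3593, 0.1867, 0.2022]
tool_rot: [2.122, 2.316, 0.001]
contact_force: [1.3, 0.9, -0.6]
opening: 0.0849
```

```bash
cat >> h.py <<'E'
def go(x,y,z,yaw):
    o=ctrl.get_obs();R=Ro.from_rotvec(o['tool_rot']).as_matrix()
    yaw=np.radians(yaw);T=np.array([[np.cos(yaw),np.sin(yaw),0],[np.sin(yaw),-np.cos(yaw),0],[0,0,-1.]])
    print('t',o['t'],'pos',o['tool_pos'],'yaw',np.degrees(np.arctan2(R[1,0],R[0,0])),'F',o['contact_force'],'op',o['opening'],'q',o['q'])
    print('turn',np.degrees(Ro.from_matrix(R.T@T).as_rotvec()),'shift',R.T@(np.array([x,y,z])-o['tool_pos']))
E
python3 -c "
from h import *
go(.4415,.014,.2,95.2)"
```

```text
t 1.15 pos [0.3593 0.1867 0.2022] yaw 95.02598674313786 F [ 1.2534  0.8684 -0.6047] op 0.08486691408554979 q [ 0.295  -0.5199  2.0934 -0.0001  1.5674 -1.3635]
turn [ 0.0369 -0.0047 -0.174 ] shift [-0.1792  0.0668  0.0022]
```

Request:
jog_arm(
  deltas=[
    [[0,0,0],[-0.03,0.011,0],0.085],
    [[0,0,0],[-0.065,0.025,0],0.085],
    [[0,0,0],[-0.1,0.037,0],0.085],
    [[0,0,0],[-0.135,0.05,0],0.085],
    [[0,0,0],[-0.165,0.061,0],0.085],
    [[0,0,0],[-0.178,0.066,0],0.085],
    [[0,0,0],[-0.178,0.066,0],0.085],
  ],
)

```text
t: 1.73
tool_pos: [0.4408, 0.0144, 0.2019]
tool_rot: [-2.128, -2.311, 0.001]
contact_force: [0.2, -0.8, -0.2]
opening: 0.0849
```

```bash
python3 -c "
from h import *
import json
o=ctrl.get_obs();im=get_image('wrist');cv2.imwrite('pics/w1.png',im[:,:,::-1])
json.dump({k:np.array(o[k]).tolist() for k in ['tool_pos','tool_rot']},open('w1.json','w'))
im=get_image('side');cv2.imwrite('pics/side1.png',im[:,:,::-1])
crop('pics/side1.png',230,60,230,230,3,'pics/s1c.png')
go(.4415,.014,.2,95.2)
C=cam('wrist',o)
for p in [(.4415,.014,.018),(.4415,.014,.024),(.4416,.014,.098)]: print(w2px(C,p))
"
```

```text
t 1.8333 pos [0.44   0.0168 0.2019] yaw 94.92623044801012 F [ 0.4317  0.0311 -0.0997] op 0.08523310591832016 q [-0.1315 -0.4143  2.0216  0.0004  1.5354 -1.7882]
turn [-0.057  -0.0384 -0.2738] shift [-0.0029  0.0013  0.0019]
[318.149  171.2462]
[318.1696 172.3318]
[318.482  189.5013]
```

View pics/w1.png

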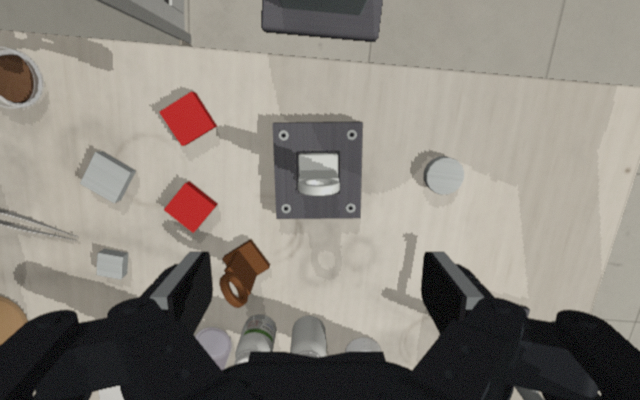

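View pics/s1c.png

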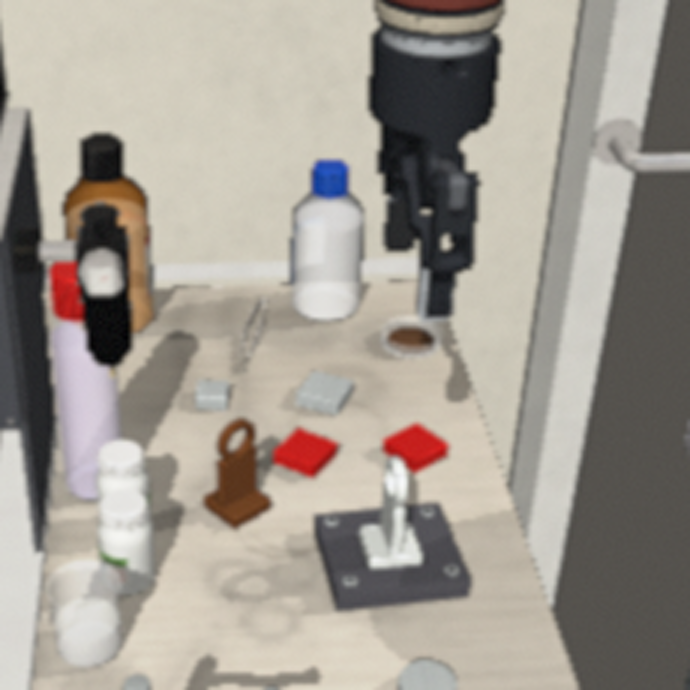

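```bash
python3 -c "
from h import *
import json
S=cam('side');o=json.load(open('w1.json'));o={k:np.array(v) for k,v in o.items()}
R=Ro.from_rotvec(o['tool_rot']).as_matrix()
for z in [0,-.013,-.03,-.043]:
  for sx in (-.0427,.0427):
    for sy in (-.011,.011): print(z,sx,sy,w2px(S,o['tool_pos']+R@np.array([sx,sy,z])))
crop('pics/side1.png',330,90,90,100,6,'pics/s1d.png')
crop('pics/w1.png',255,110,120,120,5,'pics/w1d.png')
crop('pics/w1.png',70,130,100,160,4,'pics/w1e.png')
W=cam('wrist',o)
for z in [0,-.013,-.03,-.043]: print(w2px(W,o['tool_pos']+R@np.array([.0427,-.011,z])))
"
```

```text
0 -0.0427 -0.011 [366.2835 160.5905]
0 -0.0427 0.011 [355.9909 161.3448]
0 0.0427 -0.011 [376.92   182.8767]
0 0.0427 0.011 [365.8094 183.7665]
-0.013 -0.0427 -0.011 [366.7363 155.1561]
-0.013 -0.0427 0.011 [356.3564 155.9003]
-0.013 0.0427 -0.011 [377.5093 177.1964]
-0.013 0.0427 0.011 [366.2971 178.0757]
-0.03 -0.0427 -0.011 [367.3401 147.9073]
-0.03 -0.0427 0.011 [356.844  148.6375]
-0.03 0.0427 -0.011 [378.2966 169.6071]
-0.03 0.0427 0.011 [366.9486 170.4718]
-0.043 -0.0427 -0.011 [367.8112 142.2522]
-0.043 -0.0427 0.011 [357.2245 142.9712]
-0.043 0.0427 -0.011 [378.9119 163.6763]
-0.043 0.0427 0.011 [367.4579 164.5292]
[403.9825 214.6582]
[410.5543 222.9455]
[420.8046 235.8717]
[430.2917 247.8352]
```

View pics/s1d.png

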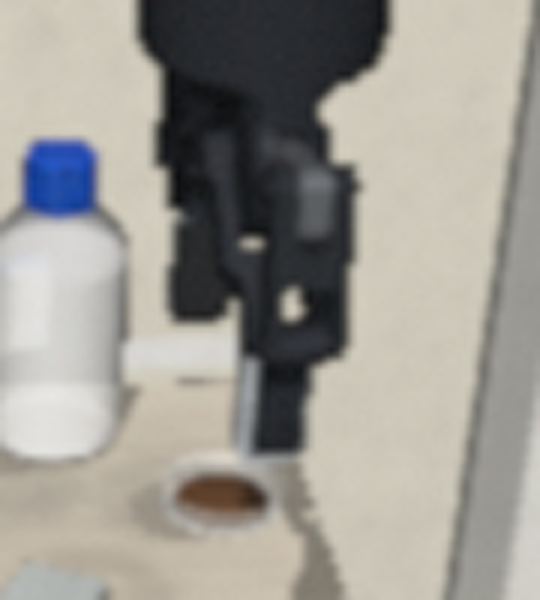

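View pics/w1d.png

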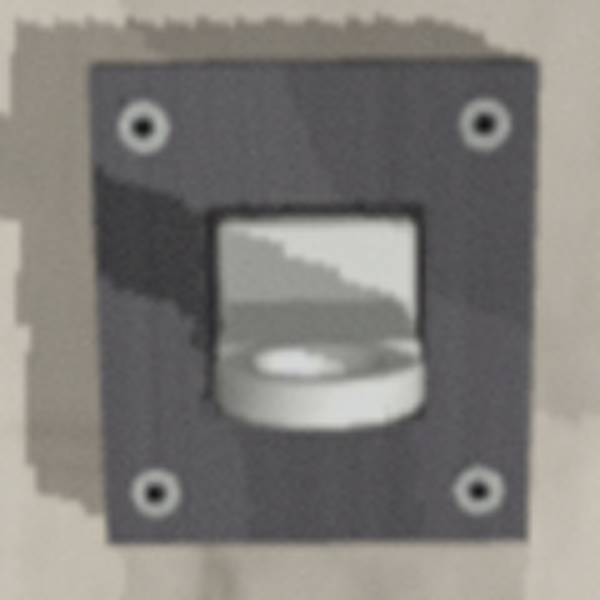

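View pics/w1e.png

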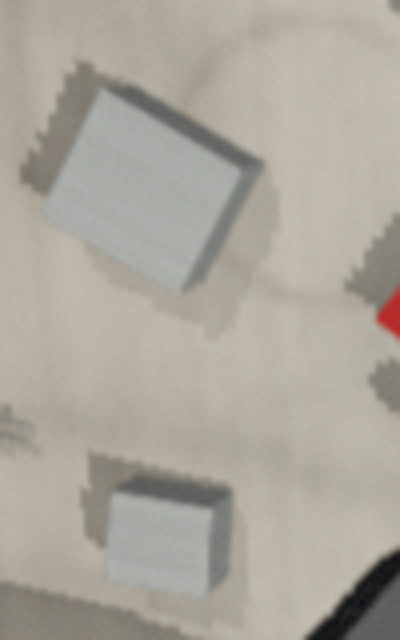

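```bash
python3 -c "
from h import *
import json
o=json.load(open('w1.json'));o={k:np.array(v) for k,v in o.items()}
W=cam('wrist',o)
pts=np.array([(92,65),(538,60),(526,540),(108,543)])/5+np.array([255,110])-.4
# die frame: image left = -y? tool x=+y image right => right=+y ; up=-x
obj=np.array([[-.05,-.045,0],[-.05,.045,0],[.05,.045,0],[.05,-.045,0]])
ok,r,t=cv2.solvePnP(obj,pts.astype(float),W[0],None)
R=cv2.Rodrigues(r)[0];c=-R.T@t.ravel();print('cam in die frame',c, 'height over bench',c[2]+.018)
print('cam claimed',W[2])
P=np.array([px2w(W,u,v,.018)[:2] for u,v in pts]);print(P,P.mean(0));e=[P[(i+1)%4]-P[i] for i in range(4)];print([np.linalg.norm(a) for a in e],[np.degrees(np.arctan2(a[1],a[0])) for a in e])
S=cam('side')
pp=np.array([(475,310),(682,290),(733,415),(513,447)])/5+np.array([240,170])-.4
Q=np.array([px2w(S,u,v,.018)[:2] for u,v in pp]);print(Q,Q.mean(0))
"
```

```text
cam in die frame [-0.0514 -0.0021  0.3629] height over bench 0.38088354295789584
cam claimed [0.3762 0.0072 0.3731]
[[ 0.3967 -0.0347]
 [ 0.3883  0.0531]
 [ 0.4874  0.0623]
 [ 0.4956 -0.0261]] [0.442  0.0137]
[np.float64(0.08816033500756489), np.float64(0.09957994313280635), np.float64(0.0887302454073846), np.float64(0.09931113664259357)] [np.float64(95.46748986338335), np.float64(5.297362157513191), np.float64(-84.70823689727924), np.float64(-175.03166321142035)]
[[ 0.4952 -0.0221]
 [ 0.3966 -0.0309]
 [ 0.3896  0.0558]
 [ 0.488   0.07  ]] [0.4423 0.0182]
```

Request:
jog_arm(
  deltas=[
    [[0,0,0],[-0.003,0.002,0.03],0.085],
    [[0,0,0],[-0.003,0.002,0.06],0.085],
    [[0,0,0],[-0.003,0.002,0.09],0.085],
    [[0,0,0],[-0.003,0.002,0.12],0.085],
    [[0,0,0],[-0.003,0.002,0.14],0.085],
    [[0,0,0],[-0.003,0.002,0.14],0.085],
    [[0,0,0],[-0.003,0.002,0.14],0.085],
  ],
)

```text
t: 2.42
tool_pos: [0.4412, 0.0153, 0.0615]
tool_rot: [-2.119, -2.316, 0.002]
contact_force: [-0.1, -0.5, 0.6]
opening: 0.0848
```

```bash
cat >> h.py <<'E'
def snap(n,tag):
    import json
    o=ctrl.get_obs();im=get_image(n);cv2.imwrite(f'pics/{tag}.png',im[:,:,::-1])
    json.dump({k:np.array(o[k]).tolist() for k in ['tool_pos','tool_rot']},open(tag+'.json','w'));return o
def ld(tag):
    import json
    return {k:np.array(v) for k,v in json.load(open(tag+'.json')).items()}
E
python3 -c "
from h import *
go(.442,.0137,.06,95.2)
snap('side','side2');go(.442,.0137,.06,95.2)
crop('pics/side2.png',320,120,100,150,5,'pics/s2d.png')
"
```

```text
t 2.4167 pos [0.4412 0.0153 0.0615] yaw 95.10095262251028 F [-0.1238 -0.4877  0.6046] op 0.0848021196380603 q [-0.1344 -0.2727  2.1562  0.0002  1.2609 -1.7943]
turn [-0.1523 -0.0468 -0.099 ] shift [-0.0017  0.0006  0.0015]
t 2.4667 pos [0.4428 0.0149 0.0632] yaw 95.08358292563754 F [-0.4188 -0.4125  0.3551] op 0.08512593328865202 q [-0.1347 -0.2738  2.1539  0.0002  1.2606 -1.7943]
turn [ 0.0504  0.002  -0.1164] shift [-0.0011 -0.0009  0.0032]
```

View pics/s2d.png

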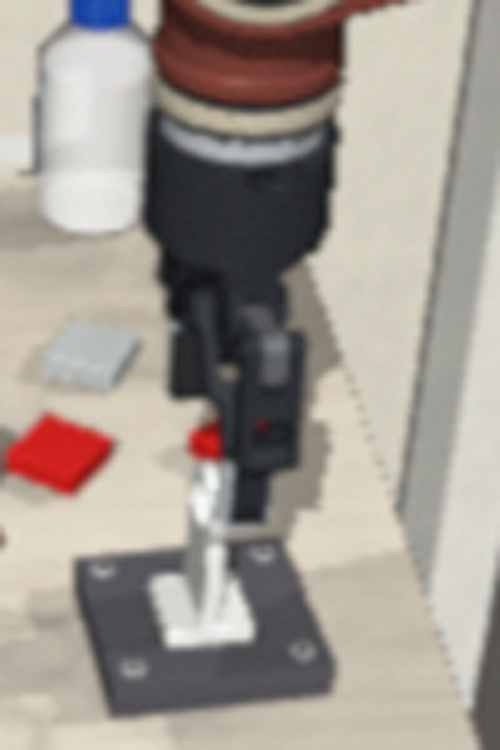

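```bash
cat >> h.py <<'E'
def toolR(yaw):
    y=np.radians(yaw);return np.array([[np.cos(y),np.sin(y),0],[np.sin(y),-np.cos(y),0],[0,0,-1.]])
E
python3 -c "
from h import *
S=cam('side');p=np.array([.4429,.0145,.062]);R=toolR(95)
for z in [0,-.01,-.02,-.03,-.04,-.05]:
  print(z,[w2px(S,p+R@np.array([sx,sy,z])).round(1) for sx in (.0427,.055) for sy in (-.011,.011)])
for d in [(0,0,.098),(-.0195,.0195,.024),(.0195,.0195,.024),(-.0195,-.0195,.024)]:
  q=np.array([.442,.0137,0])+Ro.from_euler('z',5.2,degrees=True).apply(d);print(d,w2px(S,q),(w2px(S,q)-[320,120])*5)
"
```

```text
0 [array([370.3, 238.1]), array([360.2, 239.1]), array([371.8, 241.9]), array([361.5, 242.9])]
-0.01 [array([370.7, 234.5]), array([360.5, 235.5]), array([372.2, 238.2]), array([361.9, 239.3])]
-0.02 [array([371. , 230.8]), array([360.8, 231.8]), array([372.5, 234.6]), array([362.2, 235.6])]
-0.03 [array([371.4, 227.1]), array([361.1, 228.1]), array([372.9, 230.9]), array([362.5, 231.9])]
-0.04 [array([371.8, 223.3]), array([361.4, 224.3]), array([373.3, 227.1]), array([362.8, 228.1])]
-0.05 [array([372.2, 219.5]), array([361.7, 220.5]), array([373.7, 223.3]), array([363.2, 224.3])]
(0, 0, 0.098) [361.964  212.7052] [209.82  463.526]
(-0.0195, 0.0195, 0.024) [370.3969 243.6805] [251.9843 618.4024]
(0.0195, 0.0195, 0.024) [353.2438 245.4448] [166.219  627.2241]
(-0.0195, -0.0195, 0.024) [366.0444 232.4959] [230.2218 562.4797]
```

Request:
jog_arm(
  deltas=[
    [[0,0,0],[-0.001,-0.001,0.012],0.07],
    [[0,0,0],[-0.001,-0.001,0.024],0.06],
    [[0,0,0],[-0.001,-0.001,0.027],0.05],
    [[0,0,0],[-0.001,-0.001,0.027],0.05],
    [[0,0,0],[-0.001,-0.001,0.027],0.05],
    [[0,0,0],[-0.001,-0.001,0.027],0.05],
    [[0,0,0],[-0.001,-0.001,0.027],0.05],
  ],
)

```text
t: 3.05
tool_pos: [0.4424, 0.0129, 0.0362]
tool_rot: [2.122, 2.315, 0.002]
contact_force: [-0.1, 0.8, -0.0]
opening: 0.05
```

```bash

python3 -c "
from h import *
snap('side','side3');o=snap('wrist','w3');go(.442,.0137,.035,95.2)
crop('pics/side3.png',320,130,100,150,5,'pics/s3d.png')
"
```

```text
t 3.15 pos [0.4421 0.0129 0.036 ] yaw 94.99771978930781 F [ 0.6614  0.4984 -0.964 ] op 0.04981945709140298 q [-0.1393 -0.2348  2.1728 -0.      1.2025 -1.7973]
turn [ 0.0675  0.0167 -0.2023] shift [ 0.0008 -0.0001  0.001 ]
```

View pics/s3d.png

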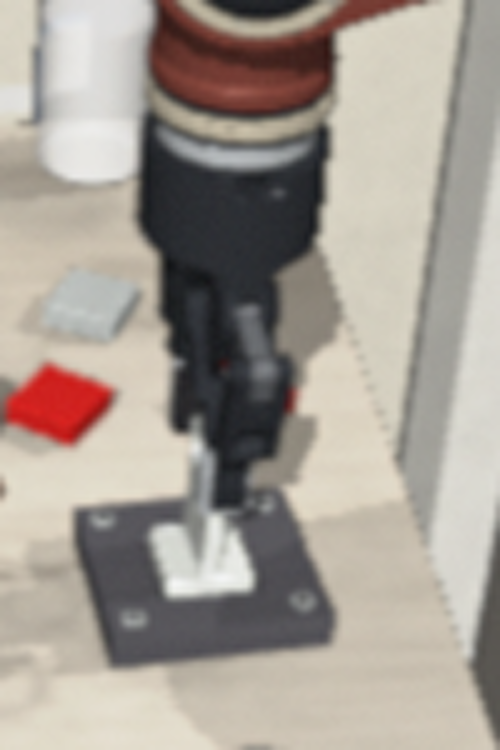

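View pics/w3.png

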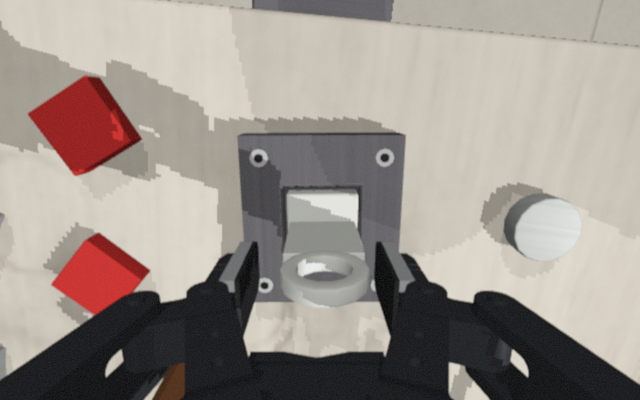

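Request:
jog_arm(
  deltas=[
    [[0,0,0],[0,0,0.007],0.05],
    [[0,0,0],[0,0,0.014],0.05],
    [[0,0,0],[0,0,0.02],0.05],
    [[0,0,0],[0,0,0.02],0.05],
    [[0,0,0],[0,0,0.02],0.05],
  ],
)

```text
t: 3.57
tool_pos: [0.4408, 0.0131, 0.0143]
tool_rot: [-2.121, -2.315, 0.002]
contact_force: [0.1, 0.4, 0.6]
opening: 0.0501
```

```bash

python3 -c "
from h import *
snap('side','side4');o=snap('wrist','w4');go(.442,.0137,.015,95.2)
crop('pics/side4.png',320,130,100,150,5,'pics/s4d.png')
"
```

```text
t 3.6667 pos [0.4416 0.013  0.0152] yaw 95.00232266480783 F [-0.0075  0.5005 -0.086 ] op 0.049730468664138175 q [-0.1393 -0.2002  2.1835 -0.      1.1585 -1.7974]
turn [-0.0137 -0.0031 -0.1977] shift [0.0006 0.0005 0.0002]
```

View pics/s4d.png

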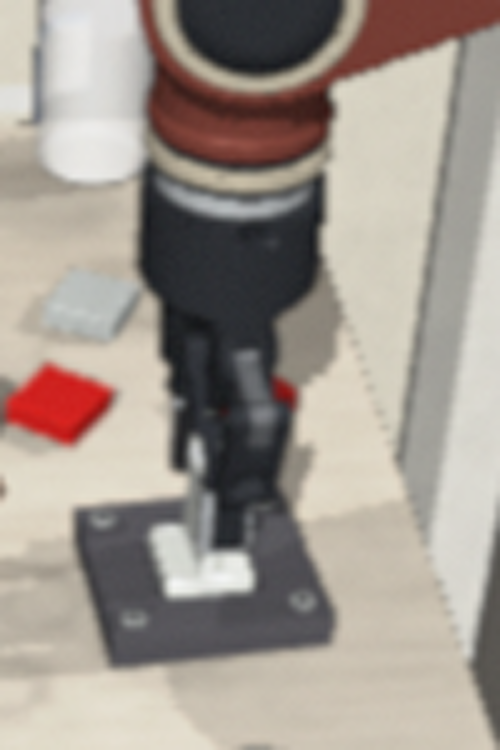

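View pics/w4.png

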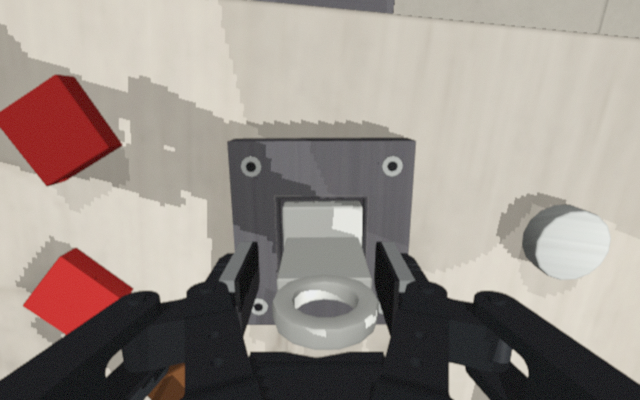

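Request:
jog_arm(
  deltas=[
    [[0,0,0],[0.001,0,0.006],0.05],
    [[0,0,0],[0.001,0,0.012],0.05],
    [[0,0,0],[0.001,0,0.012],0.045],
    [[0,0,0],[0.001,0,0.012],0.04],
    [[0,0,0],[0.001,0,0.012],0.035],
    [[0,0,0],[0.001,0,0.012],0.03],
    [[0,0,0],[0.001,0,0.012],0.03],
    [[0,0,0],[0.001,0,0.012],0.03],
    [[0,0,0],[0.001,0,0.012],0.03],
  ],
  squeeze=40,
)

```text
t: 4.42
tool_pos: [0.4416, 0.014, 0.0034]
tool_rot: [2.122, 2.316, 0.0]
contact_force: [-0.1, -0.2, -0.1]
opening: 0.0352
```

```bash

python3 -c "
from h import *
snap('side','side5');o=snap('wrist','w5');go(.442,.0137,.003,95.2)
crop('pics/side5.png',320,130,100,150,5,'pics/s5d.png')
"
```

```text
t 4.5167 pos [0.4416 0.014  0.0033] yaw 95.00033999465049 F [ 0.9335  0.4306 -0.6453] op 0.03536780224714984 q [-0.1371 -0.1792  2.1888 -0.      1.1319 -1.7951]
turn [ 0.0058  0.003  -0.1997] shift [-0.0003  0.0004  0.0003]
```

View pics/s5d.png

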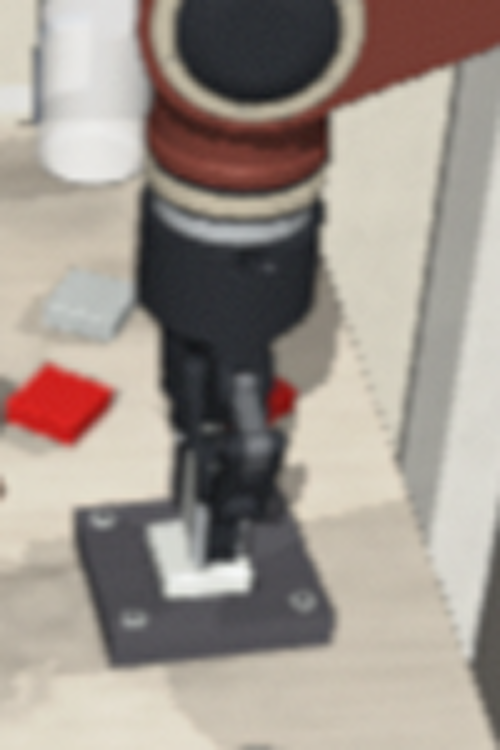

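View pics/w5.png

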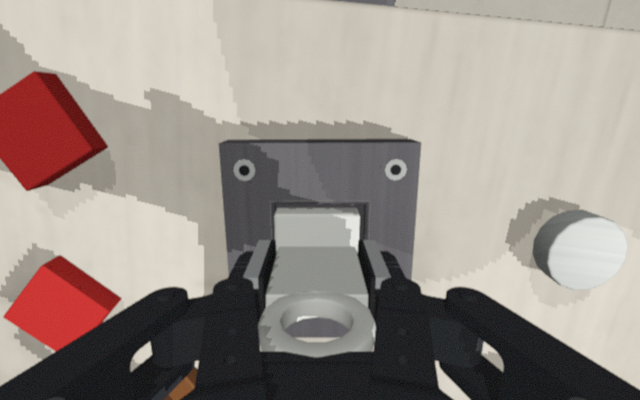

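Request:
jog_arm(
  deltas=[
    [[0,0,0],[0,0,-0.004],0.03],
    [[0,0,0],[0,0,-0.012],0.03],
    [[0,0,0],[0,0,-0.03],0.03],
    [[0,0,0],[0,0,-0.055],0.03],
    [[0,0,0],[0,0,-0.085],0.03],
    [[0,0,0],[0,0,-0.115],0.03],
    [[0,0,0],[0,0,-0.145],0.03],
    [[0,0,0],[0,0,-0.17],0.03],
    [[0,0,0],[0,0,-0.19],0.03],
    [[0,0,0],[0,0,-0.2],0.03],
    [[0,0,0],[0,0,-0.2],0.03],
  ],
)

```text
t: 5.43
tool_pos: [0.4432, 0.0138, 0.207]
tool_rot: [2.119, 2.312, 0.006]
contact_force: [0.0, 1.0, -0.4]
opening: 0.0348
```

```bash
cat >> h.py <<'E'
def tri(*cs):
    A=np.zeros((3,3));b=np.zeros(3)
    for C,u,v in cs:
        t,d=ray(C,u,v);d=d/np.linalg.norm(d);P=np.eye(3)-np.outer(d,d);A+=P;b+=P@t
    x=np.linalg.solve(A,b);print('tri',x,[ (w2px(C,x)-[u,v]).round(2) for C,u,v in cs]);return x
E
python3 -c "
from h import *
C=cam('top');S=cam('side')
tri((C,191.1,191.1),(S,320.3,291.7))
tri((C,192.0,160.4),(S,279.9,293.1))
# stand base corners side
for u,v in [(65,240),(357,240),(350,518),(40,520)]: print(px2w(S,u/7+250-.43,v/7+275-.43,.008))
print(px2w(C,295,130,.25),px2w(C,295,130,.1))
o=snap('wrist','w6');go(.442,.0137,.203,95)
"
```

```text
tri [0.5479 0.2349 0.1009] [array([-0.,  0.]), array([-0., -0.])]
tri [0.6187 0.2359 0.1039] [array([-0.13,  0.79]), array([-1.07, -0.26])]
[0.6616 0.1869 0.008 ]
[0.5818 0.1918 0.008 ]
[0.5867 0.28   0.008 ]
[0.664  0.2757 0.008 ]
[ 0.6405 -0.0142  0.25  ] [ 0.6965 -0.0048  0.1   ]
t 5.4833 pos [0.4421 0.0139 0.2045] yaw 95.00088595147004 F [-0.9942 -0.5917 -1.1419] op 0.03509846923450148 q [-0.137  -0.4131  2.0165  0.      1.5356 -1.7951]
turn [0.1499 0.0335 0.0009] shift [-0.0002 -0.0002  0.0015]
```

View pics/w6.png

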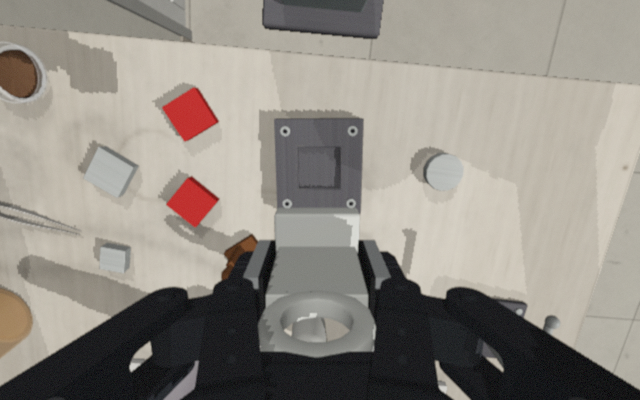

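Request:
jog_arm(
  deltas=[
    [[0,0,0.5],[0.01,0.009,0],0.03],
    [[0,0,1],[0.03,0.026,0],0.03],
    [[0,0,1.5],[0.053,0.045,0],0.03],
    [[0,0,2],[0.076,0.065,0],0.03],
    [[0,0,2.5],[0.099,0.085,0],0.03],
    [[0,0,3],[0.122,0.105,0],0.03],
    [[0,0,3.5],[0.145,0.125,0],0.03],
    [[0,0,4],[0.168,0.145,0],0.03],
    [[0,0,4.5],[0.188,0.162,0],0.03],
    [[0,0,5],[0.201,0.173,0],0.03],
    [[0,0,5],[0.206,0.177,0],0.03],
    [[0,0,5],[0.206,0.177,0],0.03],
  ],
)

```text
t: 6.48
tool_pos: [0.5991, 0.2352, 0.2006]
tool_rot: [-2.218, -2.222, 0.006]
contact_force: [-0.2, -0.1, -1.1]
opening: 0.0355
```

```bash

python3 -c "
from h import *
o=snap('wrist','w7');go(.6,.235,.203,90)
C=cam('wrist',o)
for p in [(.548,.235,.101),(.6187,.236,.1),(.6265,.236,.115)]: print(w2px(C,p))
"
```

```text
t 6.5333 pos [0.5989 0.2344 0.2011] yaw 90.04507133322393 F [ 0.5294 -0.3989 -1.1354] op 0.035093773453073594 q [ 0.2576  0.0982  1.5669 -0.0004  1.4802 -1.314 ]
turn [-0.2019  0.0771  0.0449] shift [ 0.0006  0.0011 -0.0019]
[319.1679 124.1873]
[319.9472 213.342 ]
[320.0406 228.7063]
```

View pics/w7.png

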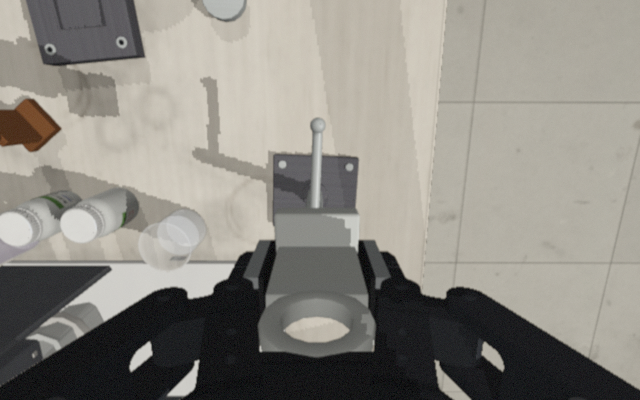

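```bash

python3 -c "
from h import *
crop('pics/w7.png',260,110,110,110,6,'pics/w7c.png')
crop('pics/w7.png',240,200,150,160,4,'pics/w7d.png')
"
```

```text
(no output)
```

View pics/w7c.png

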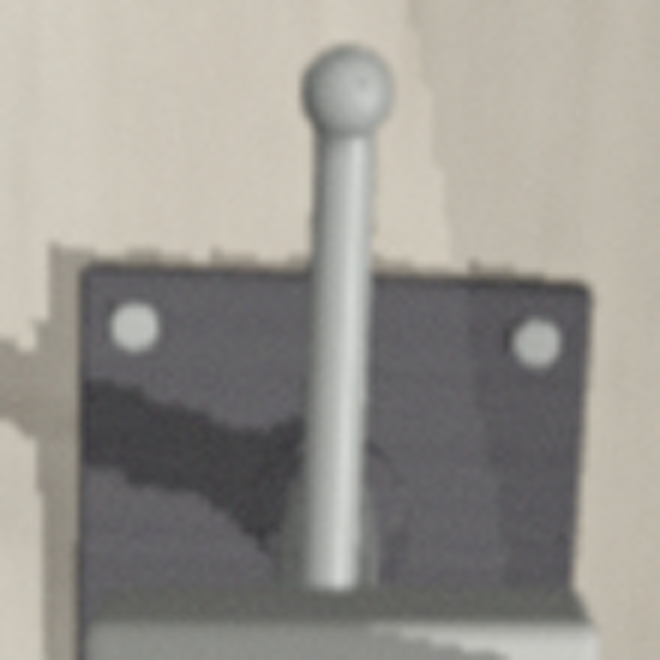

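View pics/w7d.png

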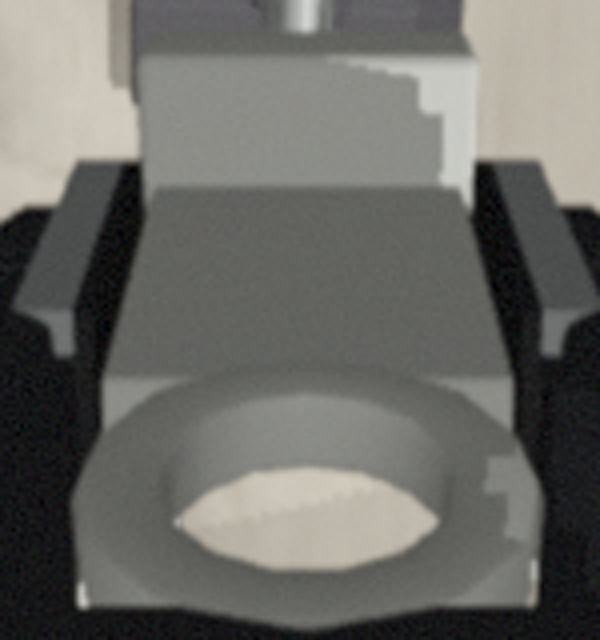

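Request:
jog_arm(
  deltas=[
    [[0,0,0.5],[0.0005,-0.01,0],0.03],
    [[0,0,1],[0.001,-0.03,0],0.03],
    [[0,0,1.5],[0.0015,-0.055,0],0.03],
    [[0,0,2],[0.002,-0.078,0],0.03],
    [[0,0,2],[0.0024,-0.0953,0.005],0.03],
    [[0,0,2],[0.0024,-0.0953,0.025],0.03],
    [[0,0,2],[0.0024,-0.0953,0.05],0.03],
    [[0,0,2],[0.0024,-0.0953,0.08],0.03],
    [[0,0,2],[0.0024,-0.0953,0.11],0.03],
    [[0,0,2],[0.0024,-0.0953,0.135],0.03],
    [[0,0,2],[0.0024,-0.0953,0.15],0.03],
    [[0,0,2],[0.0024,-0.0953,0.16],0.03],
  ],
)

```text
t: 7.53
tool_pos: [0.5017, 0.2354, 0.0406]
tool_rot: [-2.26, -2.18, 0.006]
contact_force: [0.2, 0.8, -0.3]
opening: 0.0353
```

Request:
jog_arm(
  deltas=[
    [[0,0,0],[0,0,0.01],0.03],
    [[0,0,0],[0,0,0.018],0.03],
    [[0,0,0],[0,0,0.018],0.03],
    [[0,0,0],[0,0,0.018],0.03],
  ],
)

```text
t: 7.87
tool_pos: [0.5048, 0.237, 0.0258]
tool_rot: [2.26, 2.182, 0.001]
contact_force: [0.3, 0.4, -0.3]
opening: 0.0352
```

```bash

python3 -c "
from h import *
o=snap('side','side8');go(.505,.2374,.025,88)
snap('top','top8')
crop('pics/side8.png',250,170,160,180,4,'pics/s8c.png')
crop('pics/top8.png',150,100,120,120,5,'pics/t8c.png')
"
```

```text
t 7.9167 pos [0.5053 0.2372 0.0263] yaw 87.99433586216452 F [-0.1303  0.0535  0.2415] op 0.03517866868303006 q [ 0.3056  0.0706  1.9057 -0.      1.1636 -1.2302]
turn [ 0.0923 -0.031  -0.0057] shift [ 0.0002 -0.0003  0.0013]
```

View pics/s8c.png

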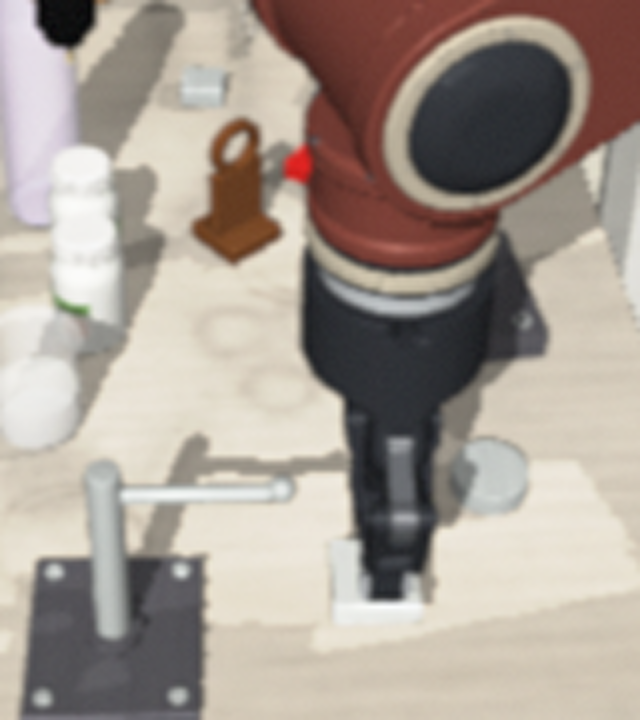

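View pics/t8c.png

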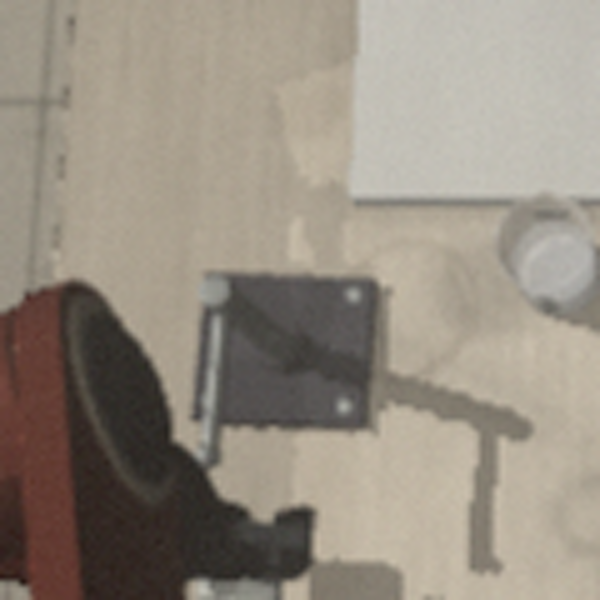

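```bash

python3 -c "
from h import *
S=cam('side');p=np.array([.505,.2374,.025]);R=toolR(88)
for d in [(.018,.0215,-.009),(.018,-.0175,-.009),(.018,.0215,-.021),(.018,-.0175,-.021)]:
  print(d,(w2px(S,p+R@np.array(d))-[250,170])*4+1.5)
for q in [(.548,.2345,.102),(.6155,.2335,.1)]: print((w2px(S,q)-[250,170])*4+1.5)
"
```

```text
(0.018, 0.0215, -0.009) [331.229  623.4992]
(0.018, -0.0175, -0.009) [418.9979 621.5514]
(0.018, 0.0215, -0.021) [331.9556 605.968 ]
(0.018, -0.0175, -0.021) [420.5417 604.0279]
[282.4465 485.7848]
[124.757  494.5347]
```

```bash

python3 -c "
from h import *
crop('pics/side8.png',310,270,60,60,10,'pics/s8d.png')
crop('pics/side8.png',262,280,70,60,10,'pics/s8e.png')
"
```

```text
(no output)
```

View pics/s8d.png

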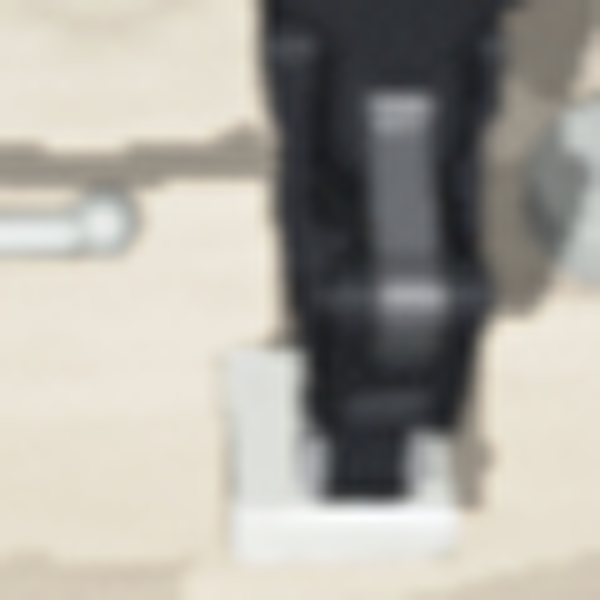

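View pics/s8e.png

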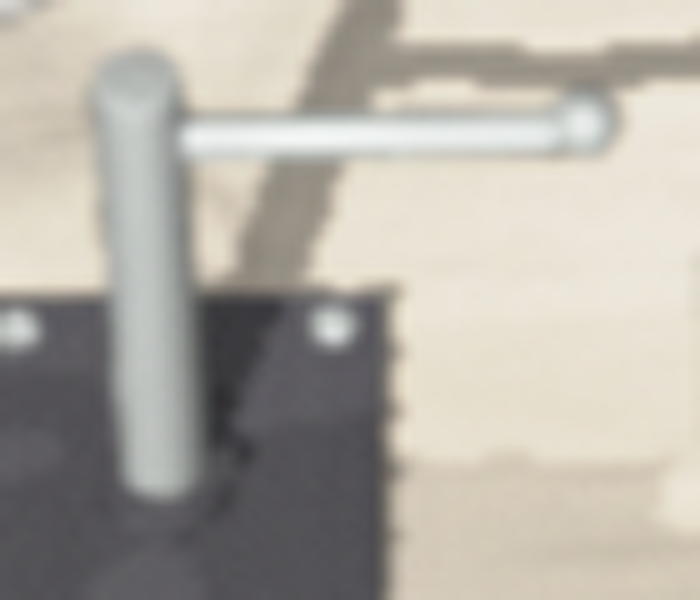

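Request:
jog_arm(
  deltas=[
    [[0,0,0],[0,0.006,0.001],0.03],
    [[0,0,0],[0,0.014,0.001],0.03],
    [[0,0,0],[0,0.022,0.001],0.03],
    [[0,0,0],[0,0.03,0.001],0.03],
    [[0,0,0],[0,0.037,0.001],0.03],
    [[0,0,0],[0,0.044,0.001],0.03],
    [[0,0,0],[0,0.05,0.001],0.03],
    [[0,0,0],[0,0.05,0.001],0.03],
  ],
)

```text
t: 8.63
tool_pos: [0.556, 0.2352, 0.0245]
tool_rot: [2.26, 2.181, 0.001]
contact_force: [-0.7, -0.1, -0.0]
opening: 0.0351
```

```bash

python3 -c "
from h import *
o=snap('side','side9');go(.555,.2357,.024,88)
snap('wrist','w9')
crop('pics/side9.png',260,240,100,110,6,'pics/s9c.png')
crop('pics/w9.png',240,180,150,170,4,'pics/w9c.png')
"
```

```text
t 8.6833 pos [0.5552 0.2352 0.0243] yaw 87.97617844330973 F [-0.9916  0.6723 -0.3718] op 0.034905140530336345 q [ 0.2774  0.1736  1.7964  0.      1.1717 -1.2581]
turn [-0.0012 -0.0016 -0.0238] shift [ 0.0005 -0.0002  0.0003]
```

View pics/s9c.png

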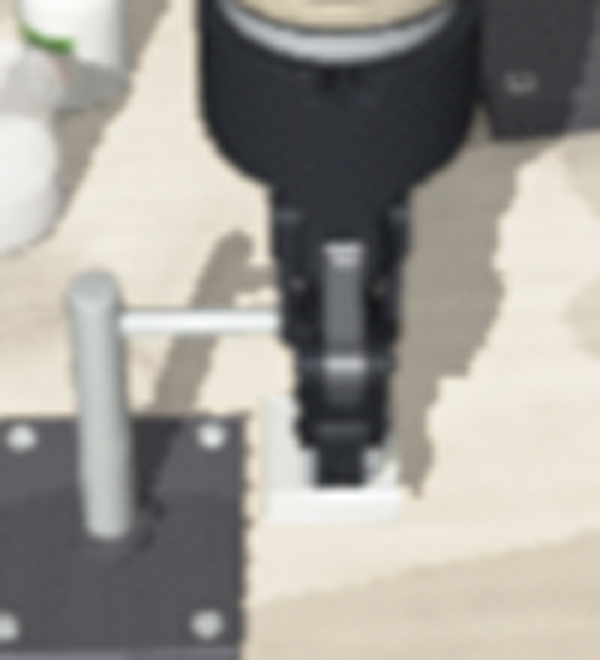

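View pics/w9c.png

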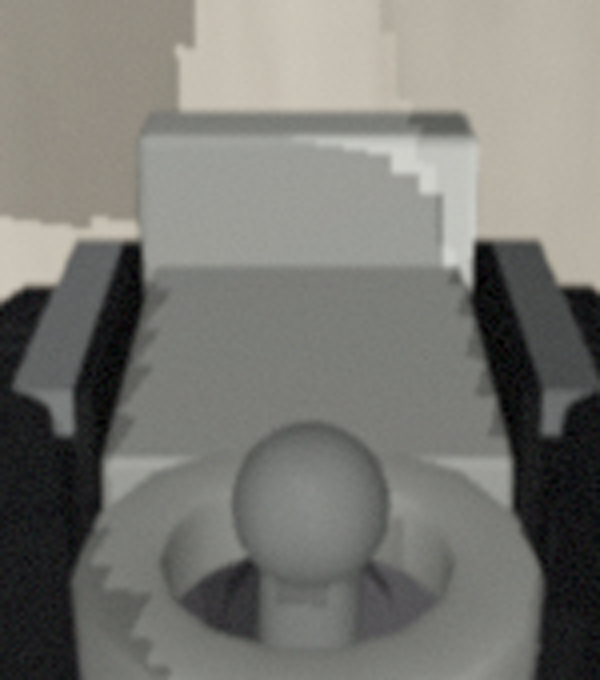

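Request:
jog_arm(
  deltas=[
    [[0,0,0],[0,0.006,0],0.03],
    [[0,0,0],[0,0.013,0],0.03],
    [[0,0,0],[0,0.02,0],0.03],
    [[0,0,0],[0,0.025,0],0.03],
    [[0,0,0],[0,0.025,0.002],0.03],
    [[0,0,0],[0,0.025,0.004],0.03],
    [[0,0,0],[0,0.025,0.006],0.03],
    [[0,0,0],[0,0.025,0.007],0.03],
    [[0,0,0],[0,0.025,0.007],0.03],
    [[0,0,0],[0,0.025,0.007],0.03],
  ],
)

```text
t: 9.57
tool_pos: [0.5792, 0.2344, 0.0171]
tool_rot: [-2.26, -2.182, 0.001]
contact_force: [0.6, 0.2, -1.0]
opening: 0.035
```

```bash

python3 -c "
from h import *
o=snap('side','side10');go(.58,.2348,.017,88)
snap('wrist','w10')
crop('pics/side10.png',260,240,100,110,6,'pics/s10c.png')
crop('pics/w10.png',240,180,150,170,4,'pics/w10c.png')
"
```

```text
t 9.6167 pos [0.5794 0.2345 0.0172] yaw 88.00594924946274 F [ 0.3297 -0.7151 -0.6008] op 0.03528910514769305 q [ 0.2656  0.2301  1.744   0.      1.1676 -1.2704]
turn [-0.0092  0.001   0.0059] shift [0.0003 0.0006 0.0002]
```

View pics/s10c.png

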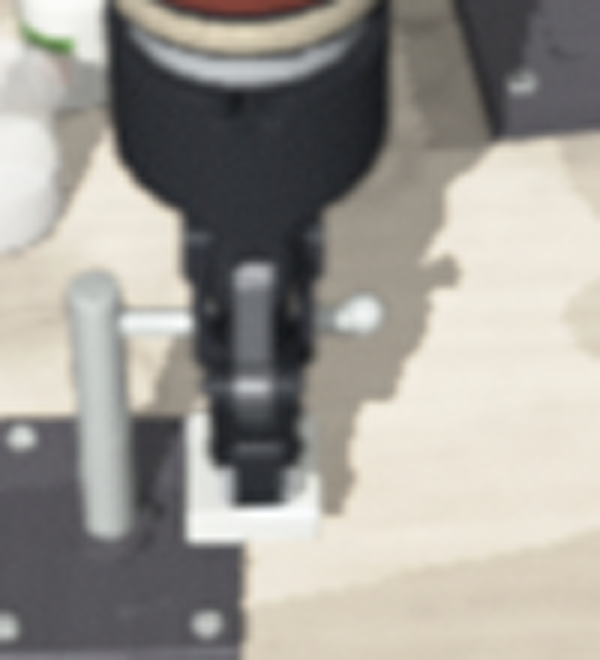

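View pics/w10c.png

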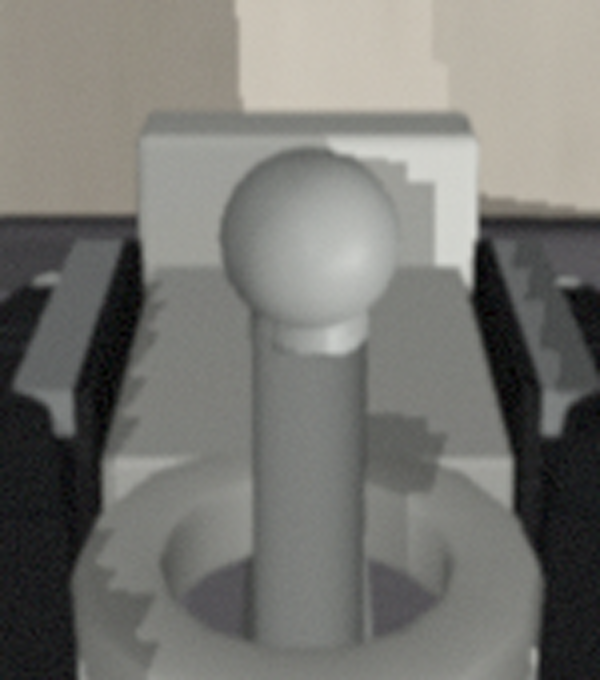

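Request:
jog_arm(
  deltas=[
    [[0,0,0],[0,0,0.001],0.03],
    [[0,0,0],[0,0,0.001],0.03],
    [[0,0,0],[0,0,0.001],0.03],
  ],
)

```text
t: 9.92
tool_pos: [0.5795, 0.2344, 0.0163]
tool_rot: [-2.26, -2.182, 0.0]
contact_force: [-0.9, 0.5, -1.0]
opening: 0.0354
```

Request:
jog_arm(
  deltas=[
    [[0,0,0],[0,0,0.001],0.03],
    [[0,0,0],[0,0,0.001],0.03],
    [[0,0,0],[0,0,0.001],0.03],
  ],
)

```text
t: 10.17
tool_pos: [0.5798, 0.2345, 0.0159]
tool_rot: [2.26, 2.182, 0.001]
contact_force: [-1.9, -0.7, 3.7]
opening: 0.0349
```

Request:
jog_arm(
  deltas=[
    [[0,0,0],[0,0,0],0.036],
    [[0,0,0],[0,0,0],0.037],
    [[0,0,0],[0,0,0],0.038],
    [[0,0,0],[0,0,0],0.04],
    [[0,0,0],[0,0,0],0.043],
    [[0,0,0],[0,0,0],0.047],
    [[0,0,0],[0,0,0],0.052],
    [[0,0,0],[0,0,0],0.058],
    [[0,0,0],[0,0,0],0.06],
    [[0,0,0],[0,0,0],0.06],
  ],
)

```text
t: 11.0
tool_pos: [0.5796, 0.2345, 0.0153]
tool_rot: [-2.26, -2.182, 0.0]
contact_force: [0.0, -0.2, 0.3]
opening: 0.0598
```

```bash

python3 -c "
from h import *
o=snap('side','side11');go(.58,.2348,.017,88)
snap('wrist','w11')
crop('pics/side11.png',260,240,100,110,6,'pics/s11c.png')
crop('pics/w11.png',200,180,220,170,3.5,'pics/w11c.png')
"
```

```text
t 11.05 pos [0.5796 0.2345 0.0153] yaw 88.00097678489854 F [-0.1598  0.0615  0.3164] op 0.059993969400776545 q [ 0.2654  0.2329  1.7444  0.      1.1642 -1.2705]
turn [ 0.0033 -0.0012  0.001 ] shift [ 0.0004  0.0004 -0.0017]
```

View pics/s11c.png

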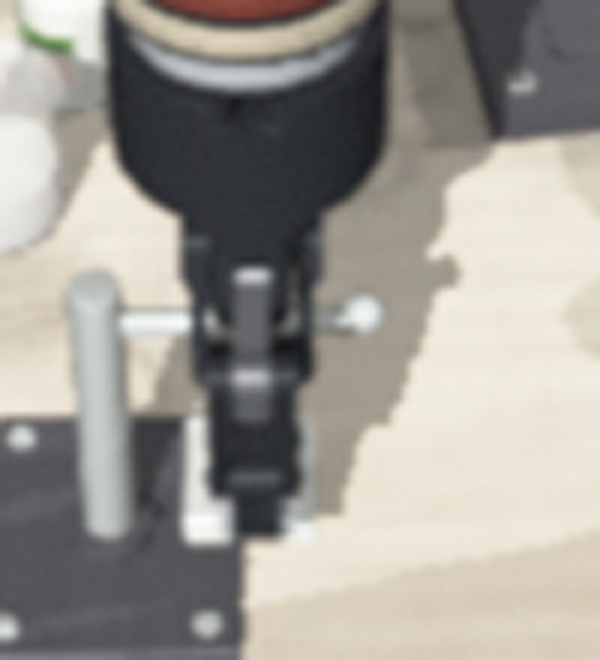

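View pics/w11c.png

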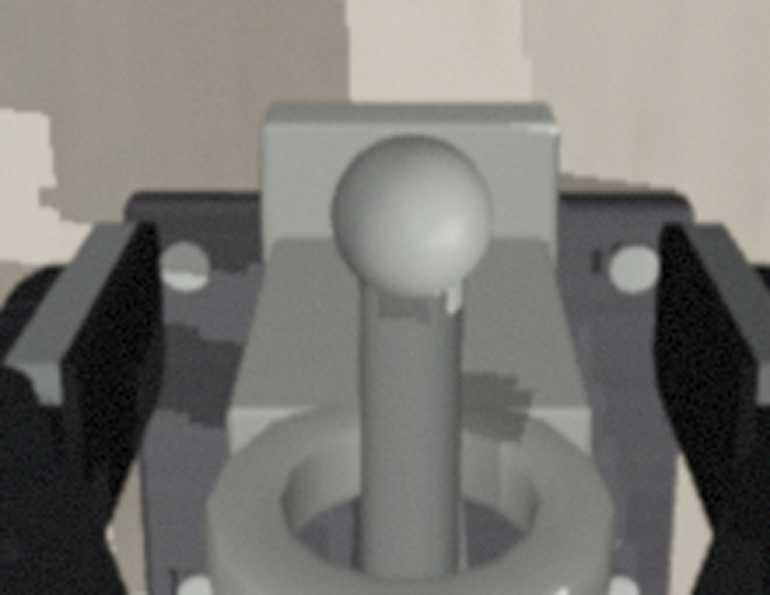

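Request:
jog_arm(
  deltas=[
    [[0,0,0],[0,0,-0.008],0.06],
    [[0,0,0],[0,0,-0.025],0.06],
    [[0,0,0],[0,0,-0.05],0.06],
    [[0,0,0],[0,0,-0.085],0.06],
    [[0,0,0],[0,0,-0.12],0.06],
    [[0,0,0],[0,0,-0.155],0.06],
    [[0,0,0],[0,-0.02,-0.185],0.06],
    [[0,0,0],[0,-0.05,-0.19],0.06],
    [[0,0,0],[0,-0.08,-0.19],0.06],
    [[0,0,0],[0,-0.11,-0.19],0.06],
    [[0,0,0],[0,-0.13,-0.19],0.06],
    [[0,0,0],[0,-0.13,-0.19],0.06],
  ],
)

```text
t: 12.1
tool_pos: [0.4469, 0.2394, 0.2061]
tool_rot: [-2.258, -2.184, -0.001]
contact_force: [0.3, -0.1, 0.7]
opening: 0.0599
```

```bash

python3 -c "
from h import *
o=snap('side','side12');go(.4675,-.2075,.205,60.5)
crop('pics/side12.png',230,240,120,120,6,'pics/s12c.png')
C=cam('top');print(px2w(C,336,128,.2),px2w(C,333,150,.1))
"
```

```text
t 12.15 pos [0.4486 0.2393 0.2062] yaw 88.07624801697334 F [0.5006 0.0192 0.0143] op 0.0602207353227048 q [ 0.3435 -0.2351  1.8757 -0.      1.4993 -1.1937]
turn [ 0.0866 -0.0582 27.5762] shift [-0.4459  0.0339  0.001 ]
[ 0.6635 -0.0976  0.2   ] [ 0.6465 -0.0954  0.1   ]
```

View pics/s12c.png

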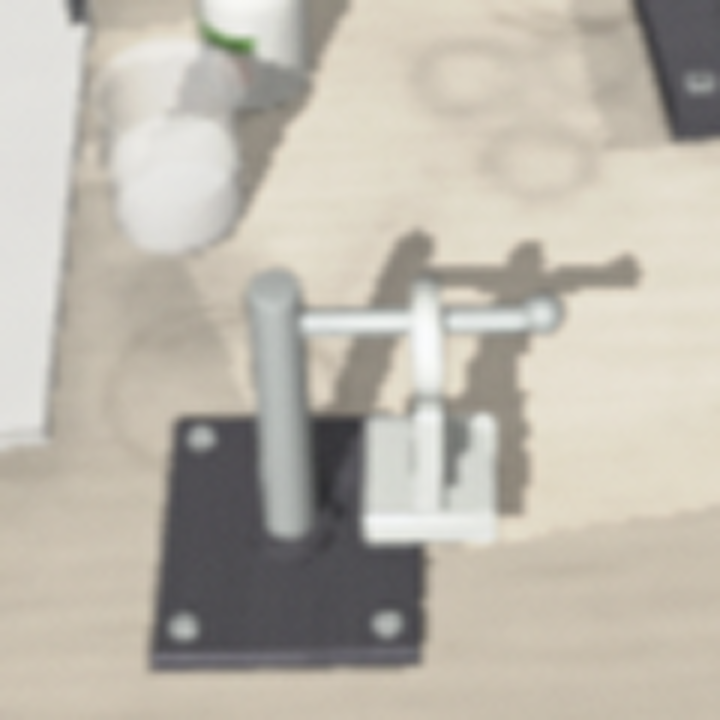

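Request:
jog_arm(
  deltas=[
    [[0,0,1],[-0.015,0.001,0],0.055],
    [[0,0,3],[-0.045,0.003,0],0.055],
    [[0,0,6],[-0.08,0.006,0],0.055],
    [[0,0,9],[-0.12,0.009,0],0.055],
    [[0,0,12],[-0.16,0.012,0],0.055],
    [[0,0,15],[-0.2,0.015,0],0.055],
    [[0,0,18],[-0.24,0.018,0],0.055],
    [[0,0,21],[-0.28,0.021,0],0.055],
    [[0,0,24],[-0.32,0.024,0],0.055],
    [[0,0,26],[-0.36,0.027,0],0.055],
    [[0,0,27.5],[-0.395,0.03,0],0.055],
    [[0,0,27.5],[-0.42,0.033,0],0.055],
  ],
)

```text
t: 13.15
tool_pos: [0.4682, -0.1859, 0.2059]
tool_rot: [2.716, 1.577, -0.0]
contact_force: [0.2, 0.2, 0.6]
opening: 0.0551
```

Request:
jog_arm(
  deltas=[
    [[0,0,0],[-0.015,0.008,0],0.055],
    [[0,0,0],[-0.023,0.012,0],0.055],
    [[0,0,0],[-0.023,0.012,0],0.055],
    [[0,0,0],[-0.023,0.012,0],0.055],
  ],
)

```text
t: 13.48
tool_pos: [0.4673, -0.2079, 0.2054]
tool_rot: [-2.714, -1.582, -0.0]
contact_force: [-0.9, -0.3, 0.1]
opening: 0.0552
```

```bash

python3 -c "
from h import *
o=snap('wrist','w13');go(.4675,-.2075,.205,60.5)
crop('pics/w13.png',270,120,100,100,6,'pics/w13c.png')
print(w2px(cam('wrist',o),(.4675,-.2075,.014)))
"
```

```text
t 13.5333 pos [ 0.4673 -0.2073  0.2053] yaw 60.52046109313088 F [-0.4312  0.5508 -0.7889] op 0.05532455705069537 q [-0.5635 -0.2259  1.8693  0.0004  1.4984 -1.6198]
turn [-0.0147 -0.0251  0.0205] shift [-0.0001  0.0003  0.0003]
[318.3202 168.1217]
```

View pics/w13.png

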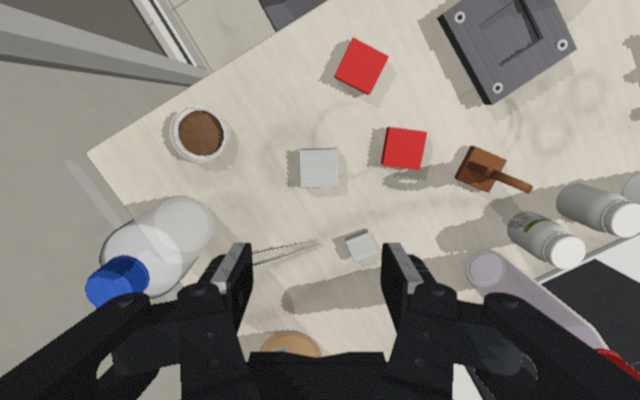

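View pics/w13c.png

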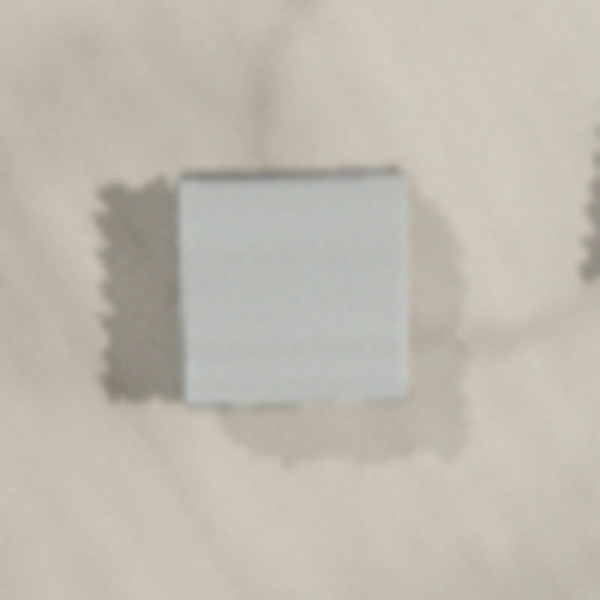

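```bash

python3 -c "
from h import *
o=dict(tool_pos=np.array([.4675,-.2075,.205]),tool_rot=Ro.from_matrix(toolR(60.5)).as_rotvec())
C=cam('wrist',o)
pts=np.array([(180,179),(405,174),(408,400),(187,404)])/6+[270,120]-np.array([.42,.42])
P=np.array([px2w(C,u,v,.014)[:2] for u,v in pts]);c=P.mean(0);e=[P[(i+1)%4]-P[i] for i in range(4)]
print(c,[np.linalg.norm(a) for a in e],[np.degrees(np.arctan2(a[1],a[0])) for a in e])
R=toolR(60.5);print('in tool',R.T@(np.append(c,.014)-o['tool_pos']))
"
```

```text
[ 0.4678 -0.2068] [np.float64(0.03855181156037826), np.float64(0.03970793307896151), np.float64(0.038940952484456365), np.float64(0.03957092806740145)] [np.float64(61.87130444641445), np.float64(-27.76866430803428), np.float64(-118.32948609440571), np.float64(151.66947834945697)]
in tool [ 0.0008 -0.0001  0.191 ]
```

```bash

python3 -c "
from h import *
S=cam('side')
for nm,p,yaw,xs in [('s8 v319.2',(.505,.2374,.025),88,(.018,.025,.032)),('side2 v224',(.4429,.0145,.062),95,(.0427,.05,.057)),('s5 v?',(.4419,.0144,.003),95,(.018,.025,.032)),('s11 v=329',(.58,.2348,.015),88,(.03,.037,.044))]:
  for x in xs:
    for z in (-.05,-.04,-.03,-.02): print(nm,x,z,w2px(S,np.array(p)+toolR(yaw)@np.array([x,0,z])).round(1))
"
python3 -c "
from h import *
crop('pics/side5.png',340,210,50,50,10,'pics/s5e.png')
crop('pics/side11.png',280,300,50,50,10,'pics/s11e.png')"
```

```text
s8 v319.2 0.018 -0.05 [345.6 309.9]
s8 v319.2 0.018 -0.04 [345.3 313.7]
s8 v319.2 0.018 -0.03 [345.1 317.5]
s8 v319.2 0.018 -0.02 [344.8 321.2]
s8 v319.2 0.025 -0.05 [345.9 313.2]
s8 v319.2 0.025 -0.04 [345.7 317. ]
s8 v319.2 0.025 -0.03 [345.4 320.8]
s8 v319.2 0.025 -0.02 [345.1 324.5]
s8 v319.2 0.032 -0.05 [346.3 316.5]
s8 v319.2 0.032 -0.04 [346.  320.3]
s8 v319.2 0.032 -0.03 [345.7 324.1]
s8 v319.2 0.032 -0.02 [345.5 327.8]
side2 v224 0.0427 -0.05 [367. 220.]
side2 v224 0.0427 -0.04 [366.6 223.8]
side2 v224 0.0427 -0.03 [366.3 227.6]
side2 v224 0.0427 -0.02 [365.9 231.3]
side2 v224 0.05 -0.05 [367.9 222.2]
side2 v224 0.05 -0.04 [367.5 226. ]
side2 v224 0.05 -0.03 [367.1 229.8]
side2 v224 0.05 -0.02 [366.8 233.5]
side2 v224 0.057 -0.05 [368.7 224.4]
side2 v224 0.057 -0.04 [368.3 228.2]
side2 v224 0.057 -0.03 [368. 232.]
side2 v224 0.057 -0.02 [367.6 235.7]
s5 v? 0.018 -0.05 [362.6 234.3]
s5 v? 0.018 -0.04 [362.3 237.8]
s5 v? 0.018 -0.03 [362.  241.3]
s5 v? 0.018 -0.02 [361.7 244.7]
s5 v? 0.025 -0.05 [363.4 236.4]
s5 v? 0.025 -0.04 [363.1 239.9]
s5 v? 0.025 -0.03 [362.8 243.3]
s5 v? 0.025 -0.02 [362.5 246.8]
s5 v? 0.032 -0.05 [364.2 238.5]
s5 v? 0.032 -0.04 [363.9 242. ]
s5 v? 0.032 -0.03 [363.5 245.5]
s5 v? 0.032 -0.02 [363.2 248.9]
s11 v=329 0.03 -0.05 [302.  320.3]
s11 v=329 0.03 -0.04 [302.  324.1]
s11 v=329 0.03 -0.03 [302.1 327.8]
s11 v=329 0.03 -0.02 [302.2 331.5]
s11 v=329 0.037 -0.05 [302.  323.7]
s11 v=329 0.037 -0.04 [302.1 327.4]
s11 v=329 0.037 -0.03 [302.1 331.2]
s11 v=329 0.037 -0.02 [302.2 334.8]
s11 v=329 0.044 -0.05 [302.  327.1]
s11 v=329 0.044 -0.04 [302.1 330.8]
s11 v=329 0.044 -0.03 [302.2 334.6]
s11 v=329 0.044 -0.02 [302.2 338.2]
```

View pics/s5e.png

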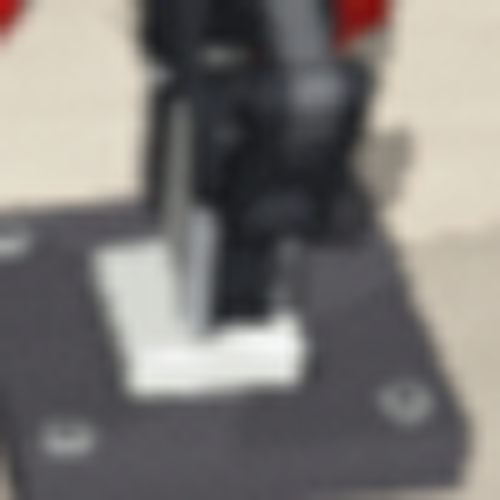

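View pics/s11e.png

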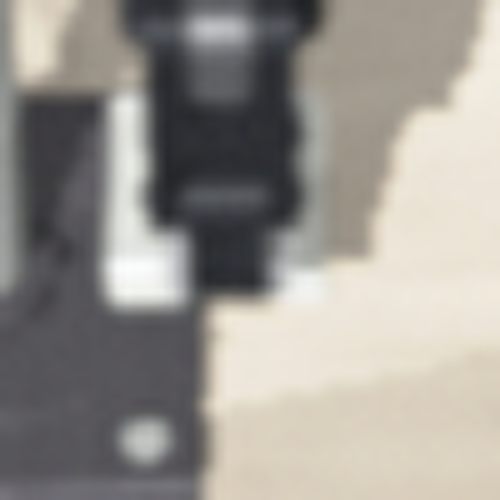

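Request:
jog_arm(
  deltas=[
    [[0,0,-0.5],[0.0015,0,0.01],0.052],
    [[0,0,-1.3],[0.0015,0,0.03],0.052],
    [[0,0,-1.3],[0.0015,0,0.055],0.052],
    [[0,0,-1.3],[0.0015,0,0.08],0.052],
    [[0,0,-1.3],[0.0015,0,0.105],0.052],
    [[0,0,-1.3],[0.0015,0,0.13],0.052],
    [[0,0,-1.3],[0.0015,0,0.155],0.052],
    [[0,0,-1.3],[0.0015,0,0.175],0.052],
    [[0,0,-1.3],[0.0015,0,0.19],0.052],
    [[0,0,-1.3],[0.0015,0,0.2],0.052],
    [[0,0,-1.3],[0.0015,0,0.205],0.052],
    [[0,0,-1.3],[0.0015,0,0.205],0.052],
  ],
)

```text
t: 14.53
tool_pos: [0.4671, -0.2054, -0.0009]
tool_rot: [-2.693, -1.614, 0.001]
contact_force: [-0.3, -0.7, -0.2]
opening: 0.0523
```

```bash

python3 -c "
from h import *
snap('side','side14');o=snap('wrist','w14');go(.4682,-.2062,0,61.8)
crop('pics/side14.png',310,130,60,80,8,'pics/s14c.png')
crop('pics/w14.png',210,140,220,190,3.5,'pics/w14c.png')
"
```

```text
t 14.6333 pos [ 0.4685 -0.2066  0.0011] yaw 61.83328645817178 F [ 0.1176 -0.0516 -0.5478] op 0.05230572040653332 q [-0.5607  0.0023  2.0251  0.0001  1.1128 -1.64  ]
turn [0.0794 0.0017 0.0333] shift [ 0.0002 -0.0005  0.0011]
```

View pics/s14c.png

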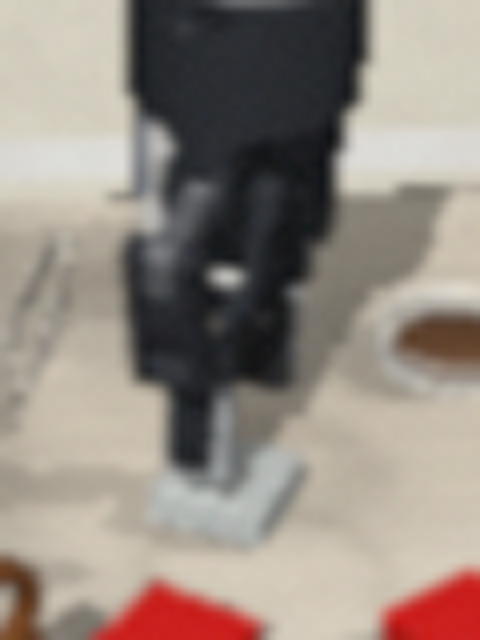

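View pics/w14c.png

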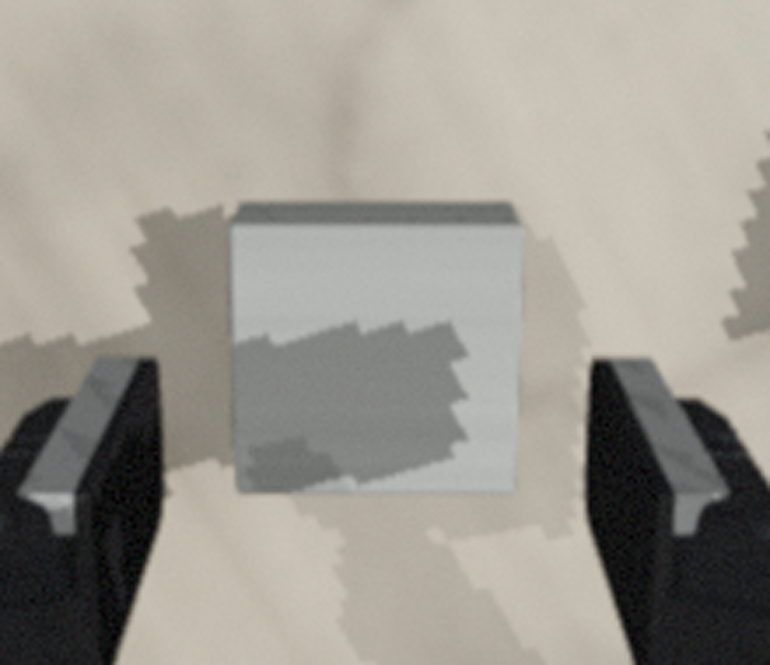

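Request:
jog_arm(
  deltas=[
    [[0,0,0],[0,0,0.008],0.05],
    [[0,0,0],[0,0,0.016],0.05],
    [[0,0,0],[0,0,0.023],0.05],
    [[0,0,0],[0,0,0.027],0.05],
    [[0,0,0],[0,0,0.028],0.05],
    [[0,0,0],[0,0,0.028],0.05],
  ],
)

```text
t: 15.13
tool_pos: [0.4673, -0.2063, -0.0284]
tool_rot: [-2.695, -1.613, 0.001]
contact_force: [-0.3, 0.4, 1.3]
opening: 0.0503
```

Request:
jog_arm(
  deltas=[
    [[0,0,0],[0,0,0.002],0.05],
    [[0,0,0],[0,0,0.002],0.05],
    [[0,0,0],[0,0,0.002],0.05],
  ],
)

```text
t: 15.38
tool_pos: [0.468, -0.2067, -0.0295]
tool_rot: [2.695, 1.613, 0.0]
contact_force: [0.1, 0.2, -0.1]
opening: 0.05
```

```bash

python3 -c "
from h import *
snap('side','side15');o=snap('wrist','w15');go(.4682,-.2062,-.03,61.8)
crop('pics/side15.png',310,140,60,80,8,'pics/s15c.png')
crop('pics/w15.png',210,140,220,190,3.5,'pics/w15c.png')
"
```

```text
t 15.4833 pos [ 0.468  -0.2067 -0.0294] yaw 61.801594881114106 F [ 0.046  -0.0624  0.796 ] op 0.04971493015755108 q [-0.5614  0.0544  2.0334 -0.      1.0532 -1.64  ]
turn [0.033  0.0033 0.0016] shift [ 0.0005 -0.0001  0.0006]
```

View pics/s15c.png

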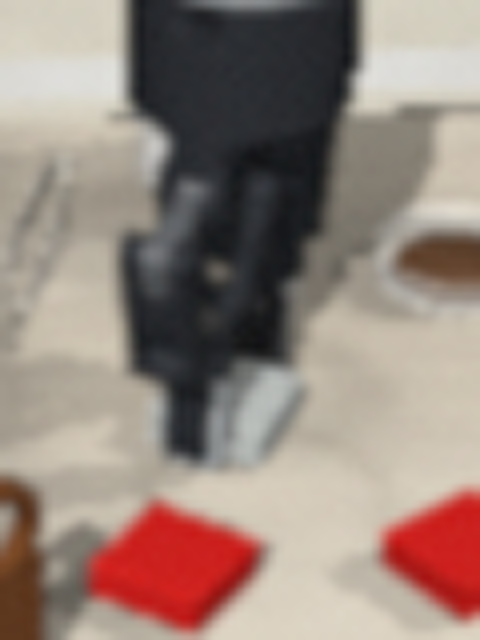

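View pics/w15c.png

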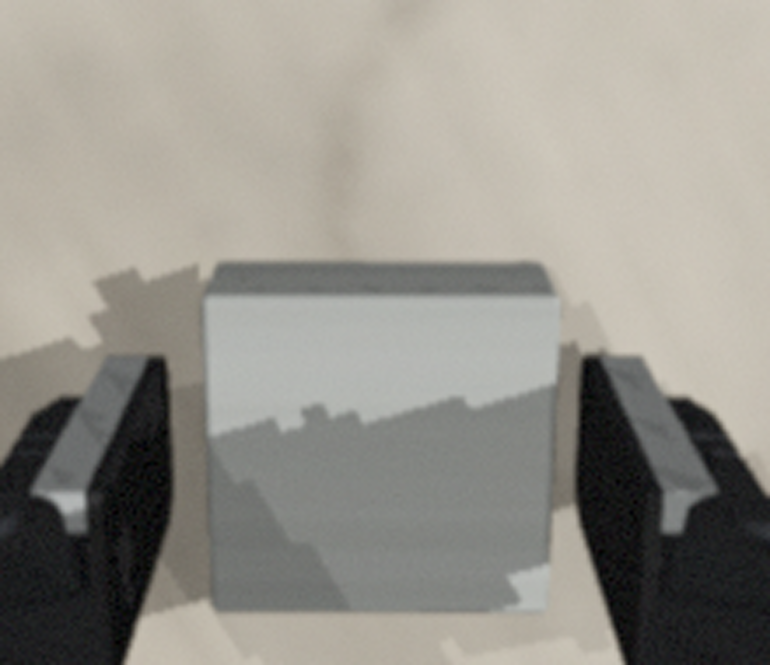

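Request:
jog_arm(
  deltas=[
    [[0,0,0],[0,-0.001,0.002],0.05],
    [[0,0,0],[0,-0.001,0.002],0.05],
    [[0,0,0],[0,-0.001,0.002],0.05],
  ],
)

```text
t: 15.73
tool_pos: [0.4667, -0.206, -0.0319]
tool_rot: [-2.695, -1.613, 0.0]
contact_force: [0.3, -0.7, 0.0]
opening: 0.05
```

Request:
jog_arm(
  deltas=[
    [[0,0,0],[0,0,0.0015],0.05],
    [[0,0,0],[0,0,0.0015],0.05],
    [[0,0,0],[0,0,0.0015],0.05],
  ],
)

```text
t: 15.98
tool_pos: [0.467, -0.2061, -0.032]
tool_rot: [-2.695, -1.613, 0.001]
contact_force: [-4.7, 3.0, 9.4]
opening: 0.0501
```

Request:
jog_arm(
  deltas=[
    [[0,0,0],[0,0,-0.005],0.05],
    [[0,0,0],[0,0,-0.0105],0.05],
    [[0,0,0],[0,0,-0.0105],0.047],
    [[0,0,0],[0,0,-0.0105],0.044],
    [[0,0,0],[0,0,-0.0105],0.041],
    [[0,0,0],[0,0,-0.0105],0.038],
    [[0,0,0],[0,0,-0.0105],0.035],
    [[0,0,0],[0,0,-0.0105],0.035],
    [[0,0,0],[0,0,-0.0105],0.035],
    [[0,0,0],[0,0,-0.0105],0.035],
  ],
  squeeze=60,
)

```text
t: 16.82
tool_pos: [0.4673, -0.2061, -0.0222]
tool_rot: [2.696, 1.613, 0.001]
contact_force: [-0.9, 2.5, 5.5]
opening: 0.0381
```

```bash

python3 -c "
from h import *
snap('side','side16');o=snap('wrist','w16');go(.4672,-.2057,-.023,61.8)
crop('pics/side16.png',310,140,60,80,8,'pics/s16c.png')
crop('pics/w16.png',210,140,220,190,3.5,'pics/w16c.png')
"
```

```text
t 16.9167 pos [ 0.4673 -0.2061 -0.0222] yaw 61.79966507827145 F [-1.0077  1.2324  5.5801] op 0.03806264859210677 q [-0.5614  0.0397  2.034   0.0002  1.0676 -1.6401]
turn [ 0.0179 -0.0109 -0.0003] shift [ 0.0003 -0.0003  0.0008]
```

View pics/s16c.png

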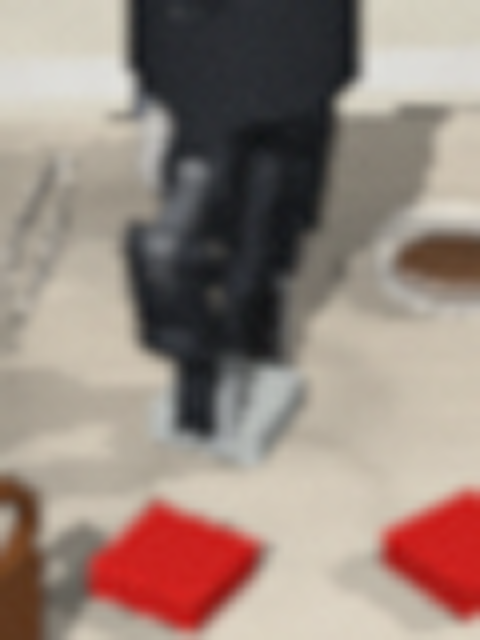

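View pics/w16c.png

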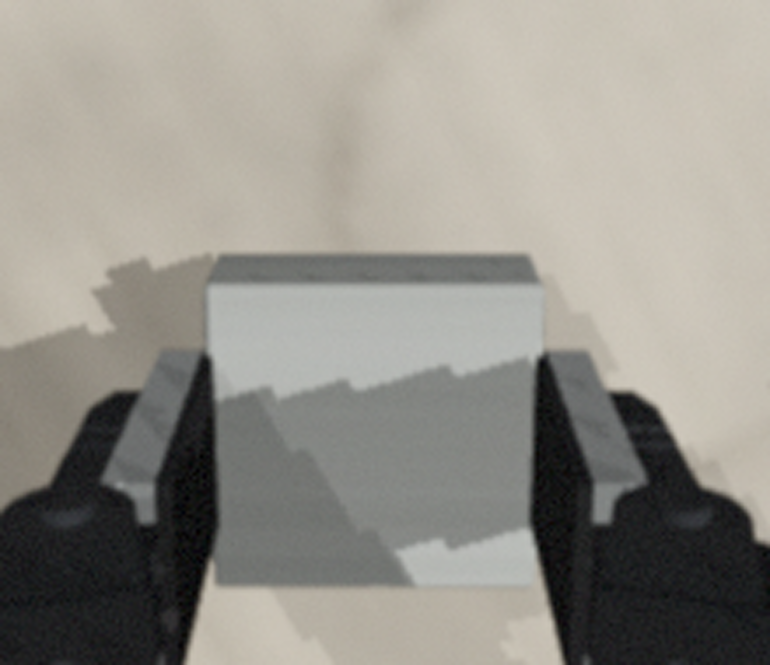

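Request:
jog_arm(
  deltas=[
    [[0,0,0],[0,0,-0.004],0.035],
    [[0,0,0],[0,0,-0.012],0.035],
    [[0,0,0],[0,0,-0.03],0.035],
    [[0,0,0],[0,0,-0.055],0.035],
    [[0,0,0],[0,0,-0.085],0.035],
    [[0,0,0],[0,0,-0.115],0.035],
    [[0,0,0],[0,0,-0.14],0.035],
    [[0,0,0],[0,0,-0.158],0.035],
    [[0,0,0],[0,0,-0.163],0.035],
    [[0,0,0],[0,0,-0.163],0.035],
  ],
)

```text
t: 17.75
tool_pos: [0.4678, -0.2067, 0.1422]
tool_rot: [2.693, 1.611, 0.002]
contact_force: [-0.1, -0.0, -1.1]
opening: 0.038
```

Request:
jog_arm(
  deltas=[
    [[0,0,-1],[0.008,-0.005,0],0.035],
    [[0,0,-4],[0.024,-0.016,0],0.035],
    [[0,0,-8],[0.044,-0.03,0],0.035],
    [[0,0,-12],[0.064,-0.044,0],0.035],
    [[0,0,-16],[0.084,-0.058,0],0.035],
    [[0,0,-20],[0.104,-0.072,0],0.035],
    [[0,0,-24],[0.124,-0.086,0],0.035],
    [[0,0,-28],[0.144,-0.1,0],0.035],
    [[0,0,-31],[0.162,-0.112,0],0.035],
    [[0,0,-33.4],[0.176,-0.122,0],0.035],
    [[0,0,-33.4],[0.1815,-0.126,0],0.035],
    [[0,0,-33.4],[0.1815,-0.126,0],0.035],
  ],
)

```text
t: 18.75
tool_pos: [0.4401, 0.0149, 0.1382]
tool_rot: [-2.114, -2.32, 0.003]
contact_force: [0.0, 0.7, -1.2]
opening: 0.0379
```

```bash

python3 -c "
from h import *
o=snap('wrist','w17');go(.442,.0137,.14,95.2)
crop('pics/w17.png',240,120,160,190,4,'pics/w17c.png')
"
```

```text
t 18.8 pos [0.4406 0.0139 0.1387] yaw 95.24923914362556 F [ 0.1994 -0.0882 -0.9821] op 0.03787350355972443 q [-0.1372 -0.3654  2.0918 -0.0005  1.4179 -1.7996]
turn [-0.1524 -0.0087  0.0493] shift [-0.0003  0.0014 -0.0013]
```

View pics/w17c.png

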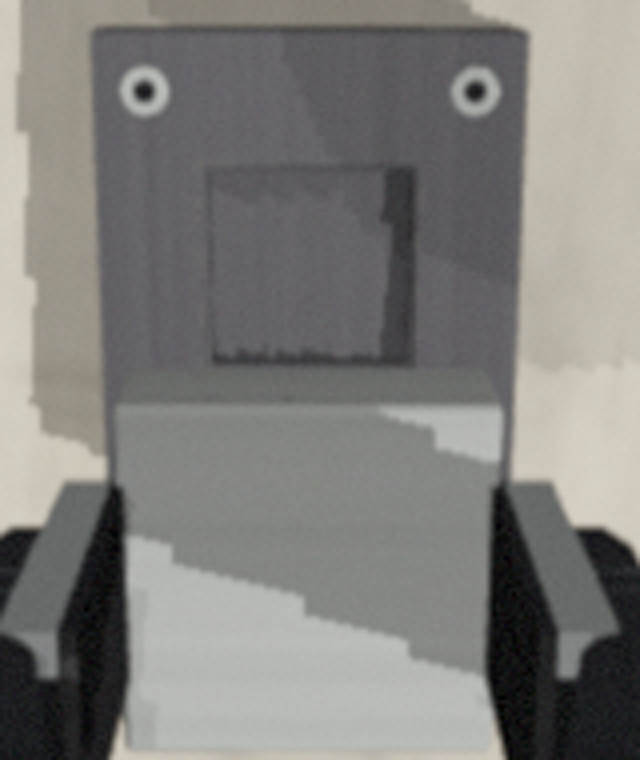

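```bash

python3 -c "
from h import *
o=dict(tool_pos=np.array([0,0,0.]),tool_rot=np.zeros(3))
C=cam('wrist',o)
def q(n,pts,z):
  P=np.array([px2w(C,u/4+240-.4,v/4+120-.4,z)[:2] for u,v in pts]);e=[P[(i+1)%4]-P[i] for i in range(4)]
  print(n,P.mean(0),[round(np.linalg.norm(a),4) for a in e],[round(np.degrees(np.arctan2(a[1],a[0])),2) for a in e])
q('blank',[(117,405),(502,405),(488,748),(128,748)],-.037)
q('pocket',[(208,169),(415,168),(413,362),(213,364)],.1225)
q('pocket.0165',[(208,169),(415,168),(413,362),(213,364)],.124)
P=[px2w(C,u/4+240-.4,v/4+120-.4,.122)[:2] for u,v in [(144,91),(475,91),(95,30),(527,33)]];print(P, P[1]-P[0],P[3]-P[2])
"
```

```text
blank [-0.0018 -0.0006] [np.float64(0.0387), np.float64(0.0389), np.float64(0.0388), np.float64(0.0389)] [np.float64(-0.11), np.float64(90.07), np.float64(179.88), np.float64(-89.83)]
pocket [-0.001   0.0026] [np.float64(0.0435), np.float64(0.0426), np.float64(0.0436), np.float64(0.0429)] [np.float64(-0.38), np.float64(89.35), np.float64(179.29), np.float64(-90.51)]
pocket.0165 [-0.001   0.0029] [np.float64(0.0438), np.float64(0.0428), np.float64(0.0439), np.float64(0.0431)] [np.float64(-0.38), np.float64(89.35), np.float64(179.29), np.float64(-90.51)]
[array([-0.0359, -0.0349]), array([ 0.0326, -0.035 ]), array([-0.0456, -0.0473]), array([ 0.0429, -0.0469])] [ 0.0685 -0.0001] [0.0885 0.0005]
```

Request:
jog_arm(
  deltas=[
    [[0,0,0],[0.0004,0.001,0.01],0.035],
    [[0,0,0],[0.0008,0.002,0.03],0.035],
    [[0,0,0],[0.0008,0.002,0.055],0.035],
    [[0,0,0],[0.0008,0.002,0.08],0.035],
    [[0,0,0],[0.0008,0.002,0.105],0.035],
    [[0,0,0],[0.0008,0.002,0.123],0.035],
    [[0,0,0],[0.0008,0.002,0.134],0.035],
    [[0,0,0],[0.0008,0.002,0.139],0.035],
    [[0,0,0],[0.0008,0.002,0.139],0.035],
    [[0,0,0],[0.0008,0.002,0.139],0.035],
  ],
)

```text
t: 19.63
tool_pos: [0.4442, 0.014, 0.0019]
tool_rot: [2.119, 2.319, 0.001]
contact_force: [0.2, -0.1, -0.6]
opening: 0.038
```

```bash

python3 -c "
from h import *
o=snap('wrist','w18');go(.4438,.0148,.001,95.2);snap('side','side18')
crop('pics/w18.png',220,100,200,200,4,'pics/w18c.png')
crop('pics/side18.png',325,205,75,65,10,'pics/s18c.png')
"
```

```text
t 19.6833 pos [0.4448 0.014  0.0025] yaw 95.17428994113936 F [-0.2322  0.108  -0.5256] op 0.037492335060991526 q [-0.136  -0.1705  2.1831 -0.0001  1.1268 -1.797 ]
turn [ 0.1232  0.0341 -0.0257] shift [ 0.0009 -0.0009  0.0015]
```

View pics/w18c.png

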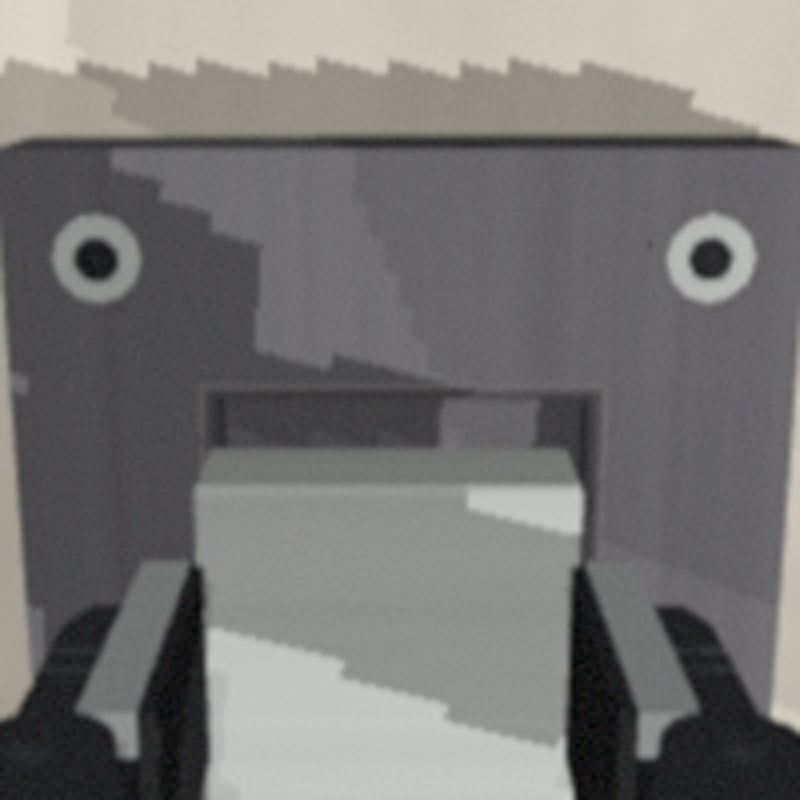

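View pics/s18c.png

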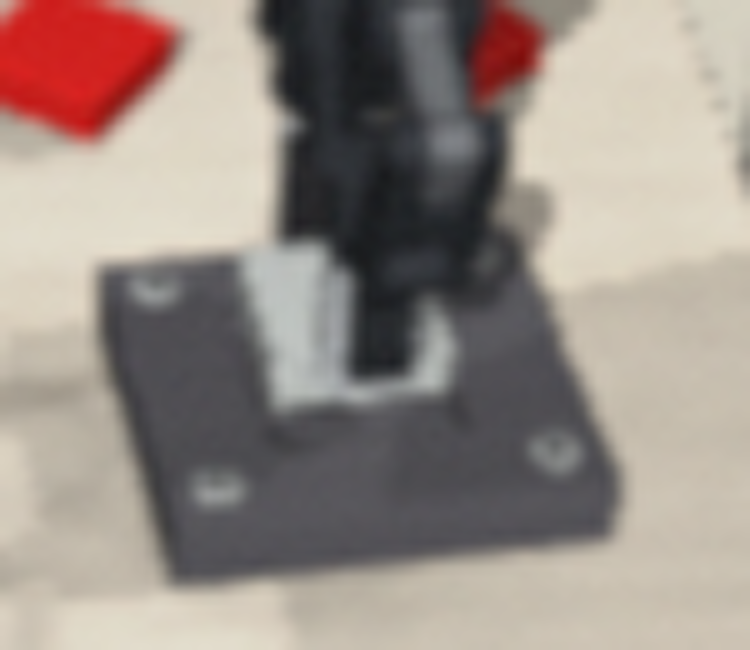

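```bash

python3 -c "
from h import *
o=dict(tool_pos=np.array([0,0,0.]),tool_rot=np.zeros(3))
C=cam('wrist',o)
f=lambda u,v,z:px2w(C,u/4+220-.4,v/4+100-.4,z)[:2]
for zt in (.001,.002):
  z=zt-.018
  print('holes',f(97,260,z),f(710,259,z),'rim front',f(200,388,z),f(600,388,z),'die front edge',f(400,140,z))
for dz in (0,.003):
  print('blank bot front',f(208,450,-.023+dz),f(573,450,-.023+dz),'top front',f(193,486,-.037+dz),f(583,486,-.037+dz))
S=cam('side')
g=lambda u,v,z:px2w(S,u/10+325-.45,v/10+205-.45,z)[:2]
print('side die corners',[g(*p,.018) for p in [(102,268),(515,235),(618,500),(172,580)]])
print('side blank top front corners?',[g(*p,.038) for p in [(243,258),(283,385),(455,345)]])
"
```

```text
holes [-0.0341 -0.0395] [ 0.0337 -0.0397] rim front [-0.0232 -0.0249] [ 0.0221 -0.0249] die front edge [-0.0007 -0.0526]
holes [-0.0343 -0.0393] [ 0.0339 -0.0395] rim front [-0.0233 -0.0246] [ 0.0223 -0.0247] die front edge [-0.0006 -0.0526]
blank bot front [-0.0217 -0.0194] [ 0.0185 -0.0194] top front [-0.0215 -0.0199] [ 0.0177 -0.02  ]
blank bot front [-0.0221 -0.0184] [ 0.0189 -0.0185] top front [-0.0219 -0.0189] [ 0.0181 -0.019 ]
side die corners [array([ 0.4947, -0.023 ]), array([ 0.3967, -0.0292]), array([0.3905, 0.062 ]), array([0.4902, 0.0808])]
side blank top front corners? [array([ 0.4656, -0.0008]), array([0.4623, 0.0427]), array([0.4228, 0.0318])]
```

Request:
jog_arm(
  deltas=[
    [[0,0,0],[0.0006,-0.0014,0],0.035],
    [[0,0,0],[0.0012,-0.0028,0.001],0.035],
    [[0,0,0],[0.0012,-0.0028,0.003],0.035],
    [[0,0,0],[0.0012,-0.0028,0.004],0.035],
    [[0,0,0],[0.0012,-0.0028,0.004],0.035],
  ],
)

```text
t: 20.15
tool_pos: [0.4404, 0.0154, -0.0029]
tool_rot: [-2.118, -2.32, 0.0]
contact_force: [-0.3, 0.0, -1.3]
opening: 0.0381
```

```bash

python3 -c "
from h import *
o=snap('wrist','w19');go(.4411,.0158,-.003,95.2)
crop('pics/w19.png',220,100,200,200,4,'pics/w19c.png')
"
```

```text
t 20.2 pos [ 0.4405  0.0154 -0.0029] yaw 95.20536472682659 F [ 0.2189 -0.8617 -0.2277] op 0.037616809349779894 q [-0.1342 -0.1701  2.1932 -0.      1.1188 -1.7958]
turn [-0.0186 -0.0042  0.0054] shift [0.0003 0.0007 0.0001]
```

View pics/w19c.png

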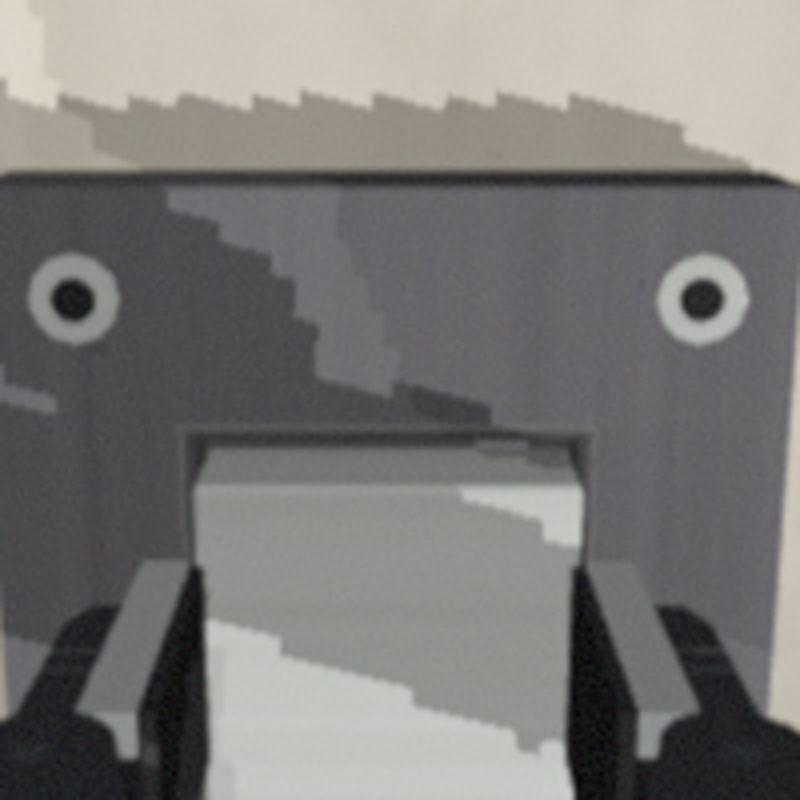

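Request:
jog_arm(
  deltas=[
    [[0,0,0],[-0.0002,0,0.0015],0.035],
    [[0,0,0],[-0.0002,0,0.003],0.035],
    [[0,0,0],[-0.0002,0,0.004],0.035],
    [[0,0,0],[-0.0002,0,0.004],0.035],
  ],
)

```text
t: 20.53
tool_pos: [0.4407, 0.0151, -0.0069]
tool_rot: [-2.118, -2.32, -0.0]
contact_force: [0.3, -0.5, -0.7]
opening: 0.0376
```

Request:
jog_arm(
  deltas=[
    [[0,0,0],[0,0,0.001],0.035],
    [[0,0,0],[0,0,0.002],0.035],
    [[0,0,0],[0,0,0.002],0.035],
  ],
)

```text
t: 20.78
tool_pos: [0.4407, 0.0151, -0.0088]
tool_rot: [2.118, 2.32, 0.0]
contact_force: [-0.2, 0.5, -1.7]
opening: 0.0381
```

Request:
jog_arm(
  deltas=[
    [[0,0,0],[0,0,0.001],0.035],
    [[0,0,0],[0,0,0.0015],0.035],
    [[0,0,0],[0,0,0.0015],0.035],
    [[0,0,0],[0,0,0.0015],0.035],
  ],
)

```text
t: 21.12
tool_pos: [0.4407, 0.0151, -0.0102]
tool_rot: [2.118, 2.32, 0.0]
contact_force: [0.7, -0.1, -0.8]
opening: 0.0377
```

Request:
jog_arm(
  deltas=[
    [[0,0,0],[0,0,0.0005],0.035],
    [[0,0,0],[0,0,0.001],0.035],
    [[0,0,0],[0,0,0.001],0.035],
  ],
)

```text
t: 21.37
tool_pos: [0.4407, 0.0151, -0.0103]
tool_rot: [-2.118, -2.319, 0.001]
contact_force: [-3.4, -0.2, 7.5]
opening: 0.038
```

```bash

python3 -c "
from h import *
o=snap('wrist','w20');go(.4411,.0158,-.0115,95.2);snap('side','side20')
crop('pics/w20.png',220,100,200,200,4,'pics/w20c.png')
crop('pics/side20.png',325,205,75,65,10,'pics/s20c.png')
"
```

```text
t 21.4167 pos [ 0.4407  0.0151 -0.0103] yaw 95.20508048199922 F [-3.5276  1.194   7.2881] op 0.038110247589524436 q [-0.1347 -0.1549  2.1947 -0.0002  1.1027 -1.7962]
turn [-0.0543 -0.0026  0.0051] shift [0.0007 0.0004 0.0012]
```

View pics/w20c.png

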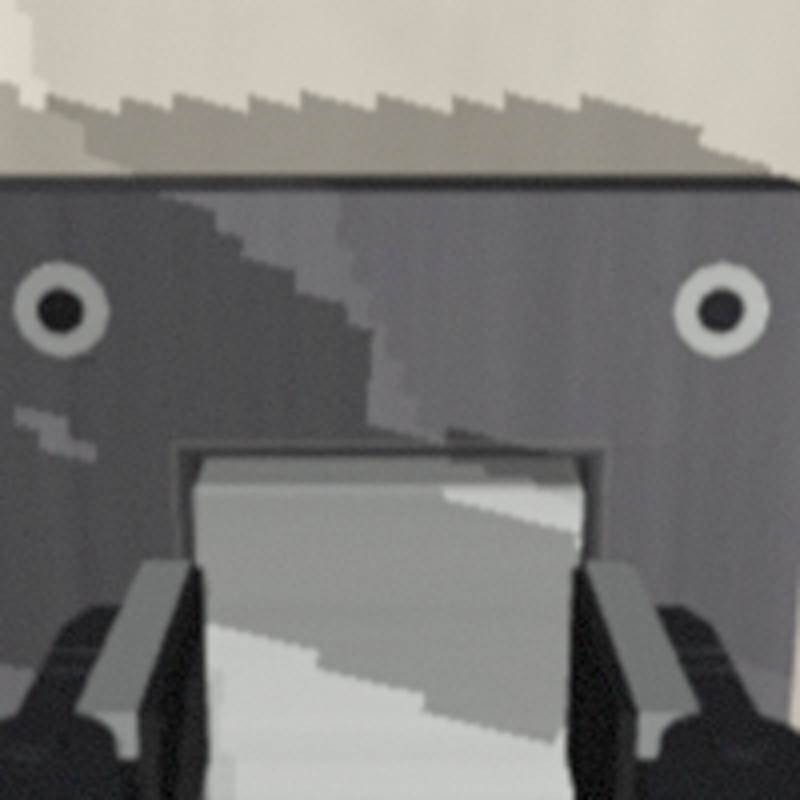

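View pics/s20c.png

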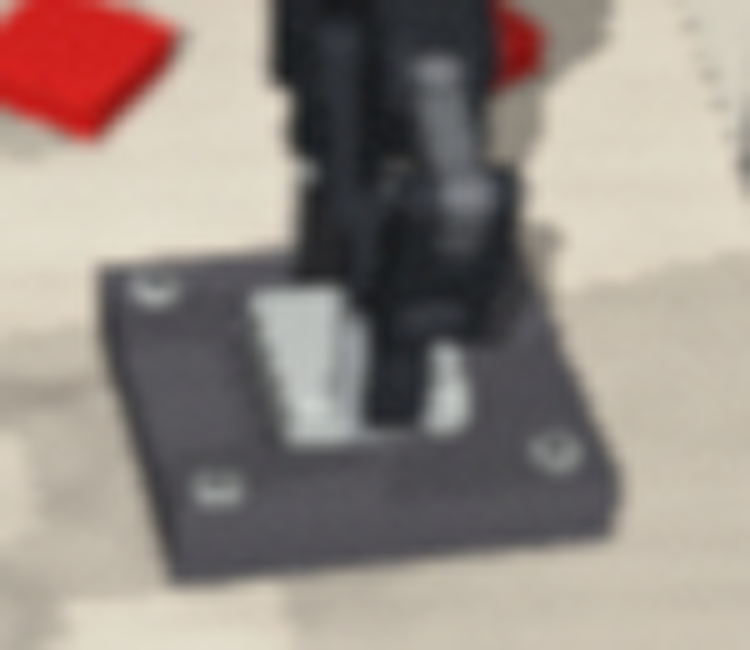

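Request:
jog_arm(
  deltas=[
    [[0,0,0],[0,0,-0.0005],0.039],
    [[0,0,0],[0,0,-0.0005],0.04],
    [[0,0,0],[0,0,-0.0005],0.041],
    [[0,0,0],[0,0,-0.0005],0.043],
    [[0,0,0],[0,0,-0.0005],0.046],
    [[0,0,0],[0,0,-0.0005],0.05],
    [[0,0,0],[0,0,-0.0005],0.055],
    [[0,0,0],[0,0,-0.0005],0.058],
    [[0,0,0],[0,0,-0.0005],0.058],
  ],
)

```text
t: 22.22
tool_pos: [0.4407, 0.0151, -0.0107]
tool_rot: [-2.118, -2.32, 0.0]
contact_force: [0.3, 0.1, 0.3]
opening: 0.0582
```

Request:
jog_arm(
  deltas=[
    [[0,0,0],[0,0,-0.006],0.058],
    [[0,0,0],[0,0,-0.02],0.058],
    [[0,0,0],[0,0,-0.045],0.058],
    [[0,0,0],[0,0,-0.075],0.058],
    [[0,0,0],[0,0,-0.11],0.058],
    [[0,0,0],[0,0,-0.145],0.058],
    [[0,0,0],[0,0,-0.175],0.058],
    [[0,0,0],[0,0,-0.195],0.058],
    [[0,0,0],[0,0,-0.2],0.058],
    [[0,0,0],[0,0,-0.2],0.058],
  ],
)

```text
t: 23.05
tool_pos: [0.4418, 0.015, 0.1915]
tool_rot: [2.116, 2.317, 0.004]
contact_force: [-0.2, -0.6, -0.9]
opening: 0.0582
```

```bash

python3 -c "
from h import *
o=snap('wrist','w21');go(.4411,.0158,.19,95.2);snap('side','side21');snap('top','top21')
crop('pics/w21.png',265,110,110,110,6,'pics/w21c.png')
crop('pics/side21.png',325,205,75,65,10,'pics/s21c.png')
"
```

```text
t 23.1 pos [0.4407 0.0152 0.1893] yaw 95.1989483765812 F [ 0.4575  0.3382 -0.8594] op 0.05826472722262454 q [-0.1347 -0.4065  2.037   0.      1.5106 -1.7963]
turn [ 0.0307  0.006  -0.0011] shift [ 0.0006  0.0005 -0.0007]
```

View pics/w21c.png

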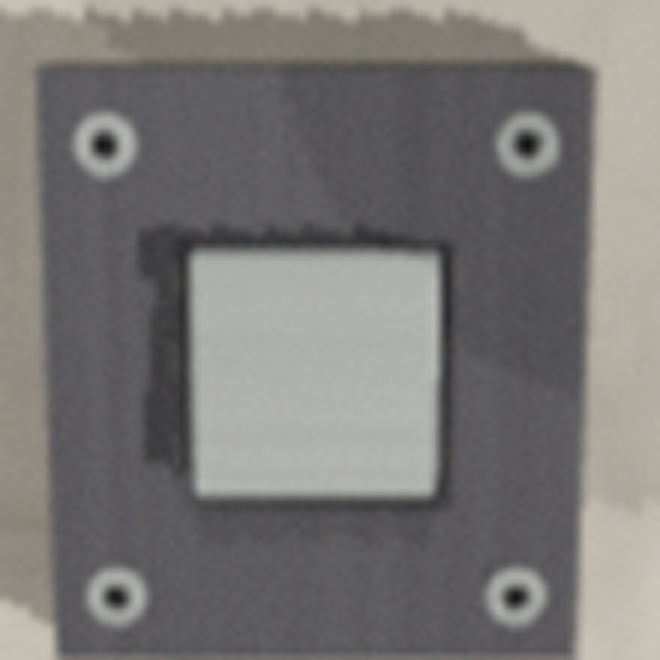

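View pics/s21c.png

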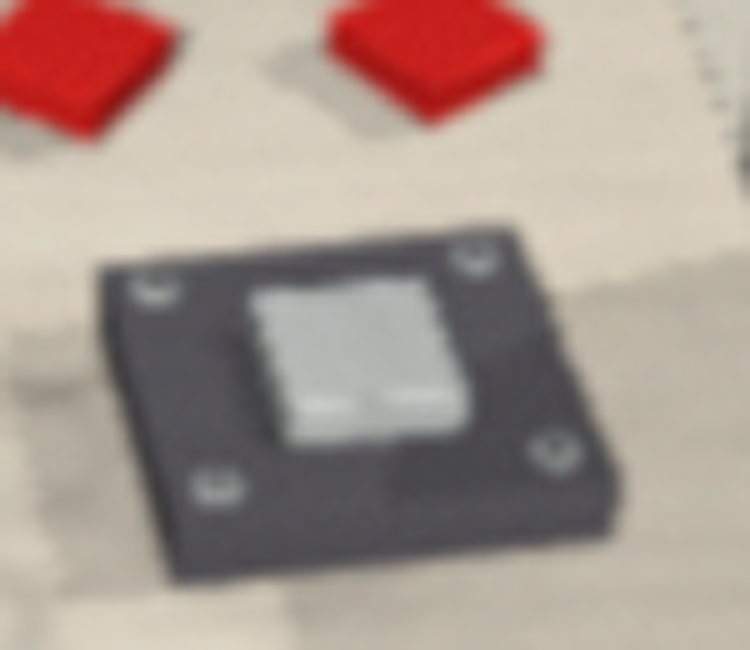

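View pics/side21.png

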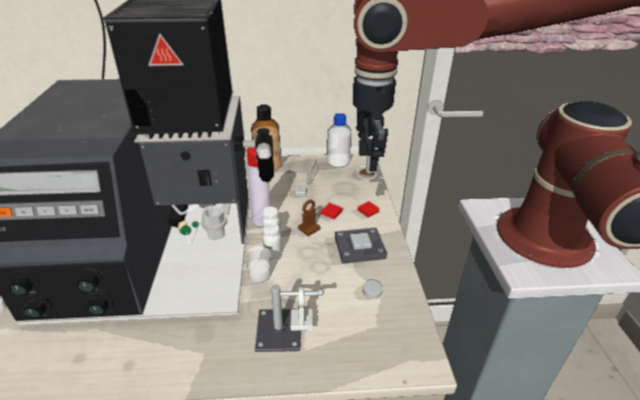

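```bash

python3 -c "
from h import *
S=cam('side');c=np.array([.442,.0145]);R=Ro.from_euler('z',5.2,degrees=True).as_matrix()[:2,:2]
for z in (.018,.0165,.026,.032):
  print(z,[((w2px(S,np.append(c+R@np.array(d),z))-[325,205])*10+4.5).round(0) for d in [(.02,.02),(-.02,.02),(-.02,-.02),(.02,-.02)]])
print('die',[((w2px(S,np.append(c+R@np.array(d),.018))-[325,205])*10+4.5).round(0) for d in [(.05,.045),(-.05,.045),(-.05,-.045),(.05,-.045)]])
"
python3 - <<'E'
import cv2
im=cv2.imread('pics/side21.png')[230:252,345:380]
cv2.imwrite('pics/s21d.png',cv2.resize(im,None,fx=20,fy=20,interpolation=cv2.INTER_NEAREST))
E
```

```text
0.018 [array([284., 433.]), array([460., 415.]), array([415., 300.]), array([245., 317.])]
0.0165 [array([284., 438.]), array([459., 420.]), array([415., 305.]), array([245., 322.])]
0.026 [array([286., 406.]), array([463., 388.]), array([418., 273.]), array([247., 290.])]
0.032 [array([288., 386.]), array([465., 368.]), array([420., 253.]), array([248., 270.])]
die [array([174., 525.]), array([622., 477.]), array([513., 220.]), array([ 96., 261.])]
```

View pics/s21d.png

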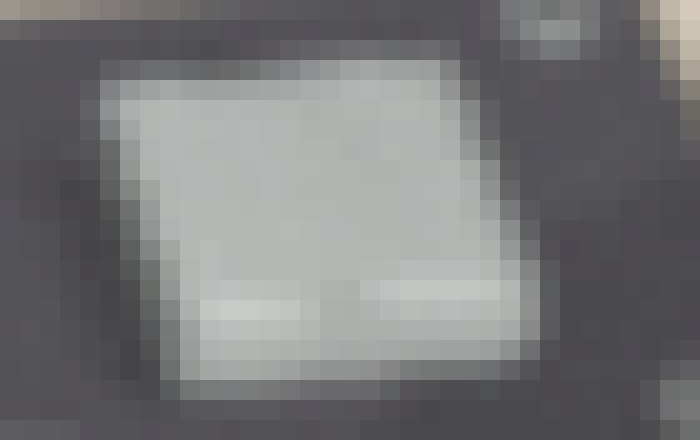

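View pics/top21.png

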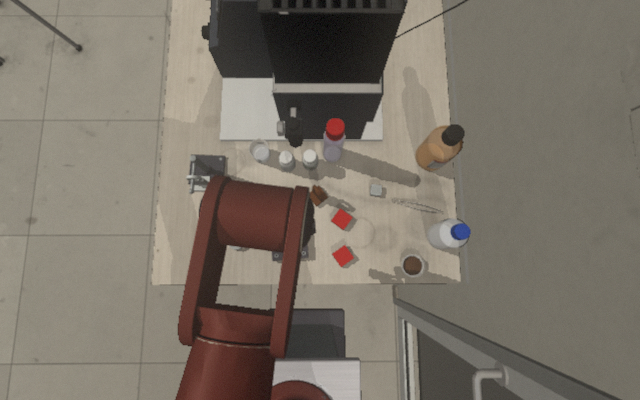

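```bash
python3 -c "
from h import *
print(ctrl.get_obs()['t'],ctrl.get_obs()['dq']);print(job.finish_job())"
```

```text
23.2 [0.0004 0.0094 0.0086 0.0003 0.0005 0.0014]
the job is handed in; nothing more can be done
None
```

I lifted the white plug out of the pocket and hung it by its eye on the stand's peg. Then I put the grey 40 mm square blank into the pocket and handed the job in at 23.2 s.

**Plug:** after release it hangs straight on the peg, between the ball and the post. It was still there in the last side picture.

**Blank:** it met the pocket floor with 7.5 N at 11.9 mm above the bench (nominal 12 mm). The corners of its top match the predicted home height of 26 mm to within a pixel. In the wrist picture it sits square in the pocket. I did not press on it from above afterwards.

**Other objects:** the small blank, both red squares, the brown plug and the bottles look unmoved in the last pictures. The arm hid the round blank in the last top view, but the side view shows it in place.

**Disagreements:**
- **Fingertips:** they are about 32–43 mm behind the stated TCP, depending on the opening. I found this in the pictures and confirmed it by touching the bench with about 9 N.
- **Pocket position:** the wrist-camera estimate from higher up was about 2.7 mm off along x compared with the close one. I used the close one.

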